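# Sort the soldering bench and shut the tool case

### The job

Tidy up the bench after class: lay every hand tool (screwdriver, pliers, brush) in the lower half of the teal tool case, and put every electronic part (battery holders, relay module) in the cream tray. With the tools in, swing the upper half of the case over gently, without slamming it, until the two halves meet edge to edge all round. Leave the multimeter and the cleaner bottle where they stand.

Things in the scene. Friction and masses are not known exactly. Their poses are not given: they have to be found in the camera images.
- case: Lower half of a teal tool case, fixed to the bench: an open shell 180 (its x) x 250 (its y) x 50 mm high, walls and floor 5 mm. Origin at the centre of its underside. The hinge of the upper half runs along y at x = +90 mm, z = 50 mm; the front edge is at x = -90 mm.
- lid (a joint): Opening angle of the case's upper half, an equal shell 180 x 250 mm, 35 mm deep (0.35 kg): 0 = shut, its rim flush on the lower rim (top of the shut case at 85 mm); it starts at 1.65 to 1.85, just past upright, and grows as it opens, to 2.0 at most. The hinge is stiff (about 0.45 N m), so it stays where it is left and falls neither open nor shut.
- lid_handle (a point): Middle of the black carrying handle on the upper half's front edge: a round bar 10 mm thick, along the case's y, straight over 100 mm, standing 38 mm out from the front wall. In the hinge frame of the shut half it lies 218 mm in front of the hinge line (case -x) and 12 mm above it.
- tray: Cream plastic drawer tray, fixed to the bench, open on top: 240 (its x) x 130 (its y) x 50 mm high, walls and floor 5 mm. Origin at the centre of its underside.
- screwdriver: Hand tool, sometimes absent: screwdriver with a yellow handle 22 x 22 mm in section from x = -70 to +20 mm, then a steel shaft 7 mm thick. Lies along its x axis, 140 mm long; origin at the middle of its length, on its underside; +x points to its working end. 
- pliers: Hand tool, sometimes absent: closed pliers with two red handles, 14 mm thick, together 28 to 34 mm wide (across y) from x = -70 to +15 mm, then a steel head 22 mm wide and a narrow nose. Lies along its x axis, 140 mm long; origin at the middle of its length, on its underside; +x points to its working end. 
- brush: Hand tool, sometimes absent: flat brush, wooden handle 18 mm wide, 14 mm thick, from x = -70 to +13 mm, then a steel ferrule 24 mm wide and black bristles (rigid). Lies along its x axis, 140 mm long; origin at the middle of its length, on its underside; +x points to its working end. 
- holder_a: Electronic part, sometimes absent: black battery holder with two green cells, 68 x 34 mm, 18 mm high. Lies along its x axis; origin at the centre of its underside. 
- holder_b: Electronic part, sometimes absent: black battery holder with two copper-coloured cells, 68 x 34 mm, 18 mm high. Lies along its x axis; origin at the centre of its underside. 
- relay: Electronic part, sometimes absent: relay module, white base 70 x 34 x 12 mm with a green board and two blue relays on it, 22 mm high in all. Lies along its x axis; origin at the centre of its underside. 
- meter: Bystander: yellow multimeter lying flat, 150 x 75 x 34 mm, loose. Origin at the centre of its underside.
- cleaner: Bystander: upright blue bottle, 56 mm across, 110 mm high, loose. Origin at the centre of its underside.
- station: Bystander: blue-grey soldering station with a spring holder and iron, fixed, 90 x 150 mm, about 170 mm high. Origin at the centre of its underside.

How it is judged (in metres and radians):
On the way, in this order (a step that is already met when the one before it is completed fails the run):
1. all hand tools lie in the lower half of the open case (x of screwdriver in the frame of case between -0.085 and 0.085 m and y of screwdriver in the frame of case between -0.12 and 0.12 m and z of screwdriver in the frame of case between 0 and 0.04 m and x of pliers in the frame of case between -0.085 and 0.085 m and y of pliers in the frame of case between -0.12 and 0.12 m and z of pliers in the frame of case between 0 and 0.04 m and x of brush in the frame of case between -0.085 and 0.085 m and y of brush in the frame of case between -0.12 and 0.12 m and z of brush in the frame of case between 0 and 0.04 m and value of joint lid above 1 rad), for 0.2 s.
2. the case is shut, its halves edge to edge (value of joint lid below 0.02 rad), for 0.2 s.
At the end, for the whole second after the job is handed in: Every hand tool present lies in the lower half of the case and every electronic part present lies in the tray (origin within the inner walls and less than 40 mm above the underside of case or tray), and the case is shut to within 0.02 rad (under 4 mm at the front edge) (x of screwdriver in the frame of case between -0.085 and 0.085 m and y of screwdriver in the frame of case between -0.12 and 0.12 m and z of screwdriver in the frame of case between 0 and 0.04 m and x of pliers in the frame of case between -0.085 and 0.085 m and y of pliers in the frame of case between -0.12 and 0.12 m and z of pliers in the frame of case between 0 and 0.04 m and x of brush in the frame of case between -0.085 and 0.085 m and y of brush in the frame of case between -0.12 and 0.12 m and z of brush in the frame of case between 0 and 0.04 m and x of holder_a in the frame of tray between -0.115 and 0.115 m and y of holder_a in the frame of tray between -0.06 and 0.06 m and z of holder_a in the frame of tray between 0 and 0.04 m and x of holder_b in the frame of tray between -0.115 and 0.115 m and y of holder_b in the frame of tray between -0.06 and 0.06 m and z of holder_b in the frame of tray between 0 and 0.04 m and x of relay in the frame of tray between -0.115 and 0.115 m and y of relay in the frame of tray between -0.06 and 0.06 m and z of relay in the frame of tray between 0 and 0.04 m and value of joint lid below 0.02 rad); the robot touches nothing.
It fails at once if the upper half is slammed (faster than 2.5 rad/s) (velocity of joint lid below -2.5 rad/s).
It fails at once if the multimeter is moved more than 25 mm (distance of meter from where it was at the start of the episode above 0.025 m).
It fails at once if the bottle is moved more than 25 mm or tipped over (distance of cleaner from where it was at the start of the episode above 0.025 m or angle between cleaner's own z axis and vertical above 0.6 rad).
Of screwdriver, pliers, brush only 2 to 3 are there at a start; the rules pass over those that are not, and their reading is None.
Of holder_a, holder_b, relay only 2 to 3 are there at a start; the rules pass over those that are not, and their reading is None.
At some moment in a run one of screwdriver, pliers, brush, holder_a, holder_b, relay may be knocked a few centimetres aside while the robot is not near it.
Once in a run the grip may slacken for a moment while it holds something.
It also fails if it takes over 208 s, if anything falls off the work surface, if the arm or the gripper's body presses on something with over 40 N, if the wrist force passes 120 N, or if a joint passes its speed limit or range.

### The arm

A 6-joint arm with a two-finger parallel gripper is mounted at the origin on the work surface. World frame = base frame: x ahead of the robot, y to its left, z up, the work surface at z = 0. Lengths are in m, angles in degrees, forces in N, time in s.
With the tool pointing down it reaches from about 0.4 to 0.825 m from the base axis. Payload 7 kg.
Tool frame: the origin (TCP) lies at the very end of the fingers, on their centre line; the grasp point (between the pads) lies 19 mm behind it (r.grasp_offset is the z of the grasp point in the tool frame, in m); z points along the fingers, y is the direction in which the jaws open and shut (so a half turn about z gives the same grasp; the last joint's range is limited). The gripper opens to 88 mm and grips with 3 to 60 N. Pads are 19 mm wide; open, the fingers measure 130 mm over their backs; the gripper's body (78 mm by 193 mm) begins 47 mm behind the grasp point.
Start: joints at [93.226, 20.546, 0.682, 0, -70.136, -16.507], TCP at [0.155, 0.657, 0.193] pointing down, gripper open.
Joint ranges: [-176.03, 176.03], [-82.01, 121.73], [-58.28, 71.71], [-173.87, 95.51], [-174.79, -0.11], [-173.66, 173.66]. Speed limits (degrees/s): [136.94, 136.94, 172.46, 180, 180, 180].

### API

Orientations are given as [roll, pitch, yaw] about the fixed x, y, z axes, in that order (R = Rz(yaw) Ry(pitch) Rx(roll)).
In Python, from plant import r gives the robot as it stands.
- The arm moves only by the tool carry_out, never from a script. Its argument "plan" is a list of rows, each a list of 6 numbers: the shift along the world's x, y, z in m, then the turn, a rotation vector about the world's x, y, z in rad. In form: [[tx, ty, tz, wx, wy, wz], ...]. A call has 1 to 12 rows; each row shifts and turns the pose as measured when the row begins; what a row does not reach is not made up. A row lasts 1/12 s, in which the tool goes at most 41.7 mm and 7.16 degrees, less where a joint would pass 70% of its speed; a pose out of reach is approached as far as the arm can. A call with a gripper value outside its range is refused whole. "fingers" is the closure, from -1 (fully open) to 1 (shut), set as the call begins (left out, the last holds). The fingers move at their own pace and stop on an object; "force" is the grip in N (left out, the last holds). Time passes only in rows, so rows that do not move let the fingers close. It gives the time, the measured TCP pose, the force and the opening at its end, in the units of the state.
- r.get_state(): the state, without advancing time (a new reading comes with each control period).
- r.capture(name): name is "scene" or "top" or "wrist"; returns the picture (400x640x3 uint8, red, green, blue); there is no depth.
- r.camera_model(name): a dict with "fov_y" (degrees; the focal length in pixels is half the picture's height over the tangent of half this angle, whatever the lens; pixels are square), "cx", "cy" (the principal point, pixels), "R" (3x3) and "t" (3): a world point X has camera coordinates R X + t; the wrist camera has in their place "mount" (4x4, takes a point from camera to tool coordinates, whose origin is the TCP and whose axes are the flange's). Camera axes: x right, y down, z forward; pixel columns grow to the right and rows downward; lengths in m; the calibration is good to about 2 mm. A picture is of the moment at which its call begins: read the wrist's pose just before it. camera_model takes no time and is no camera call.
- r.close_job(): hands the job in, once; it reports no verdict.
The state is a dict: "time_s": time; "joints": joint angles; "qd": joint speeds; "joint_torque": joint torques, N m; "tcp_pos": TCP position; "eef_rot": TCP orientation; "contact_force": force on the tool from outside, world axes, zero at the start; "moment": the same for the moment, N m; "gripper_width": finger opening in m.
Only numpy, scipy, OpenCV 4.12 (cv2) and the standard library are available. Lean on these libraries where they do the work, as an engineer would, in place of code of your own. Each camera call takes 0.05 s, during which the arm holds its last target.

## Working session

There is one attempt and no reset: what is moved stays moved. The work goes in short steps, Python scripts to look and compute and a tool call to move; the robot and the scene stay as the last step left them, time stands still between calls to the robot, and variables do not carry over. Pictures are saved under pics/ and viewed, and the job is handed in when it is done.

Besides the shell and the picture viewer there is one more tool, called after "Emit:" as name(argument=value, ...), one argument or row to a line, values as JSON. carry_out: Moves the arm, as the interface text tells. Its arguments: {"type":"object","properties":{"plan":{"type":"array"},"fingers":{"type":"number"},"force":{"type":"number"}},"required":["plan"]}

```bash
ls; mkdir -p pics; python3 - <<'E'
from plant import r
import cv2
for n in ("scene","top","wrist"):
    im=r.capture(n); cv2.imwrite(f"pics/{n}0.png",im[:,:,::-1])
    m=r.camera_model(n); print(n,{k:(v.tolist() if hasattr(v,'tolist') else v) for k,v in m.items()})
print(r.get_state(), r.grasp_offset)
E
```

```text
pics
scene {'fov_y': 45.04678341076026, 'cx': 320.3082778941077, 'cy': 194.65126011353007, 'R': [[-0.239410393586682, 0.9708579450633564, 0.010840385142000013], [0.5350188064221539, 0.1412344366040394, -0.8329512054686958], [-0.8102083313674847, -0.19361736601993243, -0.5532402510286285]], 't': [0.1684569705897138, -0.2539860687379434, 1.7058667836036994]}
top {'fov_y': 49.68361481185765, 'cx': 320.12411852138246, 'cy': 195.98691469079432, 'R': [[-0.009596081876218068, -0.9999473664639744, -0.0036303600904973167], [-0.9970614749840533, 0.009844201715245327, -0.07597043369109852], [0.07600217309556977, 0.0028906736846829265, -0.9971034618786554]], 't': [-0.019692492213362875, 0.6043073304130484, 1.1219837359178029]}
wrist {'fov_y': 70.40411124723033, 'cx': 318.8787921786656, 'cy': 197.34228172523066, 'mount': [[0.0004195821742276357, -0.9508660130120903, -0.30960240510902015, 0.08394326001154266], [0.9999999071613621, 0.00036858743143856714, 0.00022320522307125646, -0.0011149444348106385], [-9.812270527883464e-05, -0.3096024700188876, 0.9508660793877012, -0.1917058979416889], [0.0, 0.0, 0.0, 1.0]]}
{'time_s': 0.15, 'joints': array([ 9.32252715e+01,  2.05825555e+01,  6.43865235e-01, -1.47328459e-02,
       -7.01344951e+01, -1.65064770e+01]), 'qd': array([-0.03024357, -0.14174169,  0.11839873,  0.05802813,  0.01337925,
       -0.09356498]), 'joint_torque': array([-1.55511054e-03, -5.83274174e+01,  2.93290329e+01,  7.00116858e+00,
        8.81769229e-03, -1.13726539e-04]), 'tcp_pos': array([0.15500863, 0.65652602, 0.19241653]), 'eef_rot': array([ 1.79925895e+02, -7.51490320e-03, -1.32862159e+01]), 'contact_force': array([-0.56799556,  0.6570393 ,  0.40553328]), 'moment': array([ 0.01154546, -0.00707742,  0.00193559]), 'gripper_width': 0.08758037399249084} -0.0188
```

View pics/scene0.png

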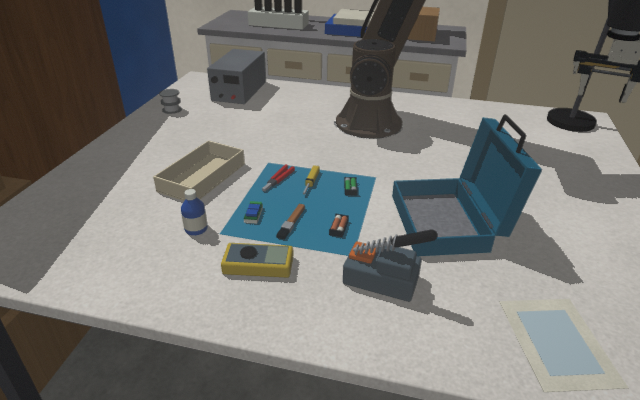

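View pics/top0.png

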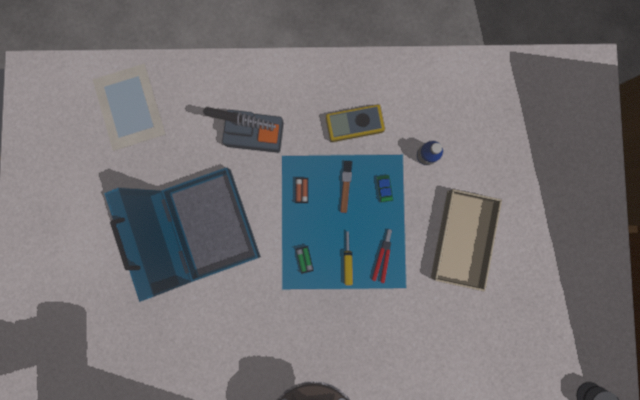

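View pics/wrist0.png

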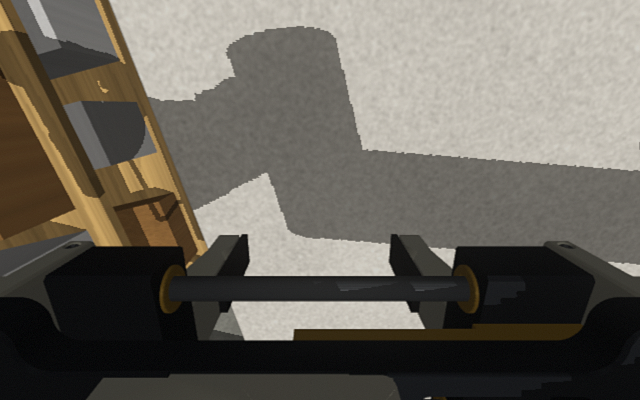

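Both fixed views show all six items on the blue mat. In the top view they are: holder_b (302,190), brush (346,187), relay (384,188), holder_a (305,259), screwdriver (348,258) and pliers (383,255). The case is at (205,225) with the lid to its left, and the tray is at (467,238). Next I measure them.

```bash
cat > h.py <<'E'
import numpy as np, cv2
from scipy.spatial.transform import Rotation as Ro
from plant import r
def cam(n, st=None):
    m=r.camera_model(n); f=200/np.tan(np.radians(m['fov_y']/2))
    if 'mount' in m and n=='wrist':
        T=np.eye(4); T[:3,:3]=Ro.from_euler('xyz',st['eef_rot'],degrees=True).as_matrix(); T[:3,3]=st['tcp_pos']
        W=T@np.array(m['mount']); R=W[:3,:3].T; t=-R@W[:3,3]
    else: R=np.array(m['R']); t=np.array(m['t'])
    return f,m['cx'],m['cy'],R,t
def ray(c,uv):
    f,cx,cy,R,t=c; d=np.array([(uv[0]-cx)/f,(uv[1]-cy)/f,1.]); return -R.T@t, R.T@d
def onz(c,uv,z):
    o,d=ray(c,uv); return o+d*(z-o[2])/d[2]
def proj(c,X):
    f,cx,cy,R,t=c; p=R@np.asarray(X,float)+t; return np.array([cx+f*p[0]/p[2],cy+f*p[1]/p[2]])
def tri(rays):
    A=np.zeros((3,3));b=np.zeros(3)
    for o,d in rays:
        d=d/np.linalg.norm(d);P=np.eye(3)-np.outer(d,d);A+=P;b+=P@o
    X=np.linalg.solve(A,b); return X,[np.linalg.norm(np.cross(X-o,d/np.linalg.norm(d))) for o,d in rays]
def snap(n,fn=None):
    st=r.get_state(); im=r.capture(n)
    if fn: cv2.imwrite('pics/'+fn,im[:,:,::-1])
    return im,cam(n,st),st
E
python3 - <<'E'
from h import *
a=cv2.imread('pics/top0.png'); 
cv2.imwrite('pics/topz1.png',cv2.resize(a[145:300,270:415],None,fx=5,fy=3.8,interpolation=cv2.INTER_CUBIC)[:,:])
cv2.imwrite('pics/topz2.png',cv2.resize(a[155:310,100:270],None,fx=3.8,fy=3.8,interpolation=cv2.INTER_CUBIC))
cv2.imwrite('pics/topz3.png',cv2.resize(a[180:300,420:510],None,fx=5,fy=5,interpolation=cv2.INTER_CUBIC)[:600])
c=cam('top')
print([onz(c,p,0).round(3) for p in [(282,155),(403,155),(320,0)]])
E
```

```text
[array([0.719, 0.077, 0.   ]), array([ 0.715, -0.252,  0.   ]), array([ 1.156, -0.03 ,  0.   ])]
```

View pics/topz1.png

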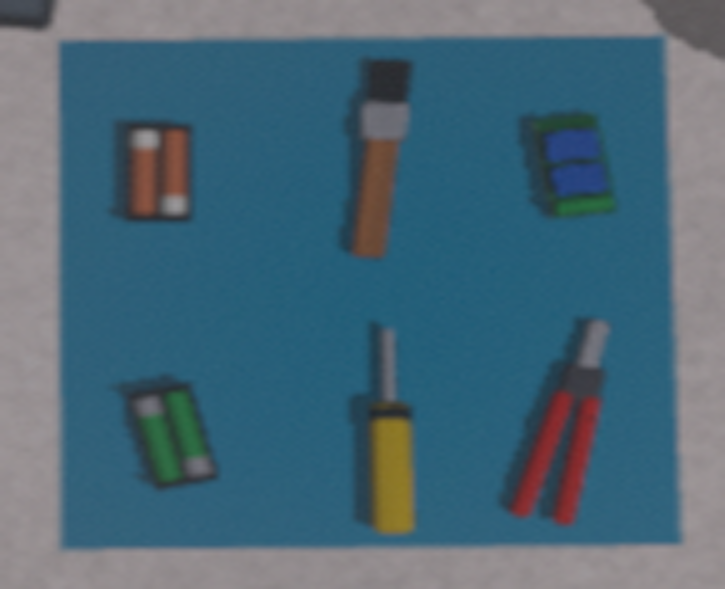

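View pics/topz2.png

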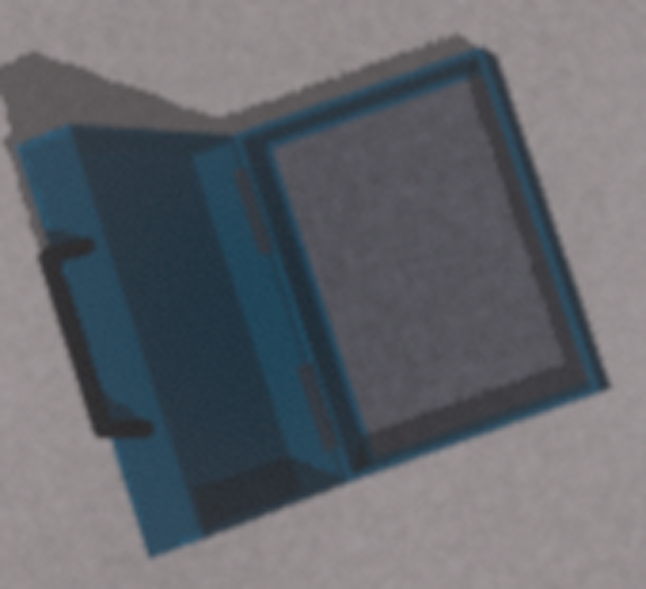

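View pics/topz3.png

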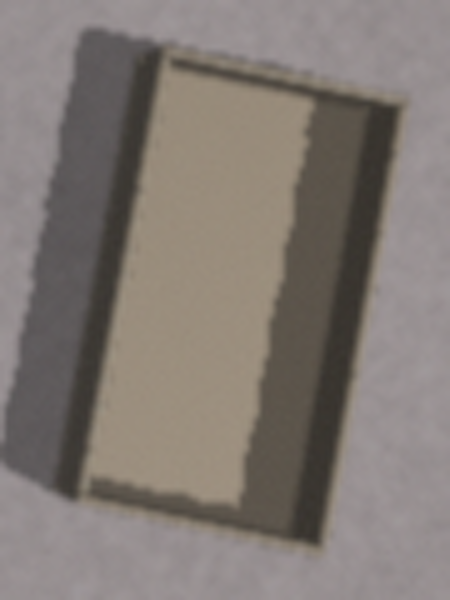

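```bash
cat >> h.py <<'E'
# colour masks (HSV) of the distinctive part of each thing
RG={'screwdriver':[(22,120,90),(34,255,255)],'holder_a':[(50,100,60),(80,255,255)],'relay':[(112,130,80),(125,255,255)]}
def blob(im,name,roi):
    hsv=cv2.cvtColor(im,cv2.COLOR_RGB2HSV)
    def m(lo,hi): return cv2.inRange(hsv,lo,hi)
    k={'screwdriver':m((20,110,80),(35,255,255)),'pliers':m((0,150,80),(5,255,255))|m((172,150,80),(180,255,255)),
       'brush':m((6,100,60),(16,255,255)),'holder_b':m((5,90,60),(16,255,255)),
       'holder_a':m((50,90,40),(85,255,255)),'relay':m((108,130,80),(125,255,255))}[name]
    M=np.zeros_like(k); x0,y0,x1,y1=roi; M[y0:y1,x0:x1]=k[y0:y1,x0:x1]
    return M
def pca(M):
    p=np.argwhere(M>0)[:,::-1].astype(float); c=p.mean(0); w,v=np.linalg.eigh(np.cov((p-c).T)); return c,v[:,1],len(p)
E
python3 - <<'E'
from h import *
T=cv2.imread('pics/top0.png')[:,:,::-1].copy(); S=cv2.imread('pics/scene0.png')[:,:,::-1].copy()
cv2.imwrite('pics/scz.png',cv2.resize(S[155:260,220:385],None,fx=4.8,fy=4.8,interpolation=cv2.INTER_CUBIC)[:,:,::-1])
hs=cv2.cvtColor(T,cv2.COLOR_RGB2HSV); hS=cv2.cvtColor(S,cv2.COLOR_RGB2HSV)
for p in [(348,270),(302,262),(384,188),(346,200),(300,192),(377,268),(320,230)]: print(p,hs[p[1],p[0]])
ct,cs=cam('top'),cam('scene')
rt=(284,158,402,288); 
rois={'screwdriver':((330,225,365,288),(295,160,325,200)),'pliers':((366,225,400,288),(255,160,300,195)),
'brush':((330,155,362,215),(270,200,312,245)),'holder_b':((288,170,318,208),(325,210,355,240)),
'holder_a':((288,240,320,280),(338,170,362,200)),'relay':((370,170,398,205),(240,198,268,226))}
for n,(a,b) in rois.items():
    A,va,na=pca(blob(T,n,a)); B,vb,nb=pca(blob(S,n,b))
    X,e=tri([ray(ct,A),ray(cs,B)])
    P=onz(ct,A,X[2]);Q=onz(ct,A+5*va,X[2]);d=Q-P
    print(n,na,nb,A.round(1),B.round(1),X.round(4),np.round(e,4),'yaw',round(np.degrees(np.arctan2(d[1],d[0])),1))
for nm,off,s,pts,z in [('tray',(420,180),5,[(163,48),(405,100),(322,545),(78,495)],.05),('case',(100,155),3.8,[(490,50),(605,388),(240,135),(350,475)],.05)]:
    W=[onz(ct,(np.array(p)+.5)/s-.5+np.array(off),z) for p in pts]; print(nm,[w.round(4).tolist() for w in W],np.mean(W,0).round(4))
E
```

```text
(348, 270) [ 24 185 139]
(302, 262) [ 70 147 106]
(384, 188) [108 161 103]
(346, 200) [ 11 119 103]
(300, 192) [  7 122 115]
(377, 268) [179 170 132]
(320, 230) [100 169 122]
screwdriver 210 117 [347.9 269.4] [312.2 174.3] [ 0.4097 -0.0968  0.0119] [0.0003 0.0003] yaw -179.8
pliers 173 67 [381.4 264.5] [281.  172.7] [ 0.4219 -0.1862  0.0108] [0.0003 0.0003] yaw 166.5
brush 140 103 [344.4 196.7] [295.5 212.9] [ 0.6024 -0.0905  0.0109] [0.0001 0.0001] yaw 173.6
holder_b 138 118 [301.6 189.7] [338.8 222.2] [0.6216 0.0251 0.0171] [0.0014 0.0014] yaw 159.8
holder_a 188 86 [304.2 259.3] [349.9 182.9] [0.4378 0.0184 0.0184] [0.0004 0.0004] yaw 173.2
relay 149 128 [384.4 187. ] [252.3 209.7] [ 0.6267 -0.1971  0.0183] [0.0001 0.0001] yaw -170.6
tray [[0.6163, -0.3676, 0.05], [0.5881, -0.4915, 0.05], [0.3618, -0.44, 0.05], [0.388, -0.3168, 0.05]] [ 0.4885 -0.404   0.05  ]
case [[0.678, 0.2119, 0.05], [0.4475, 0.1328, 0.05], [0.6212, 0.3822, 0.05], [0.3911, 0.3041, 0.05]] [0.5345 0.2578 0.05  ]
```

View pics/scz.png

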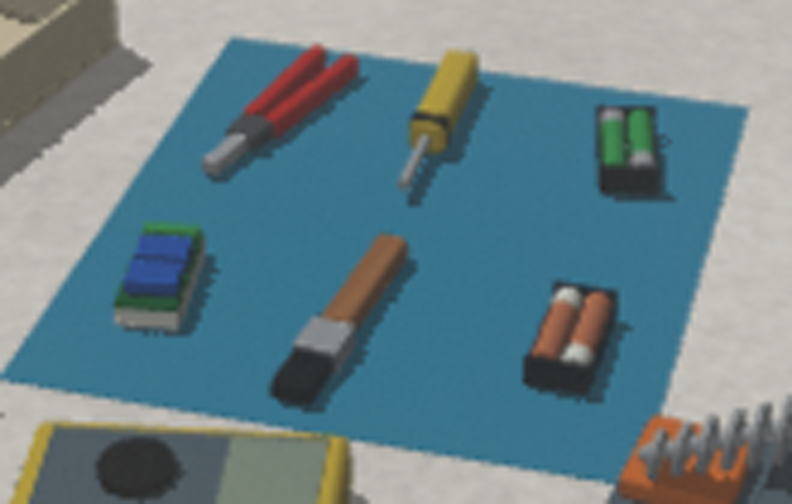

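```bash
python3 - <<'E'
from h import *
T=cv2.imread('pics/top0.png'); S=cv2.imread('pics/scene0.png')
a=cv2.resize(T[125:180,400:460],None,fx=6,fy=6,interpolation=cv2.INTER_CUBIC);b=cv2.resize(S[180:245,165:225],None,fx=6,fy=6,interpolation=cv2.INTER_CUBIC)
o=np.zeros((400,740,3),np.uint8);o[:330,:360]=a;o[:390,370:730]=b;cv2.imwrite('pics/bot.png',o)
c2=cv2.resize(T[205:285,100:150],None,fx=6,fy=6,interpolation=cv2.INTER_CUBIC);d2=cv2.resize(S[105:175,475:545],None,fx=6,fy=6,interpolation=cv2.INTER_CUBIC)
o=np.zeros((480,740,3),np.uint8);o[:480,:300]=c2;o[:420,310:730]=d2;cv2.imwrite('pics/hand.png',o)
E
```

```text
(no output)
```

View pics/bot.png

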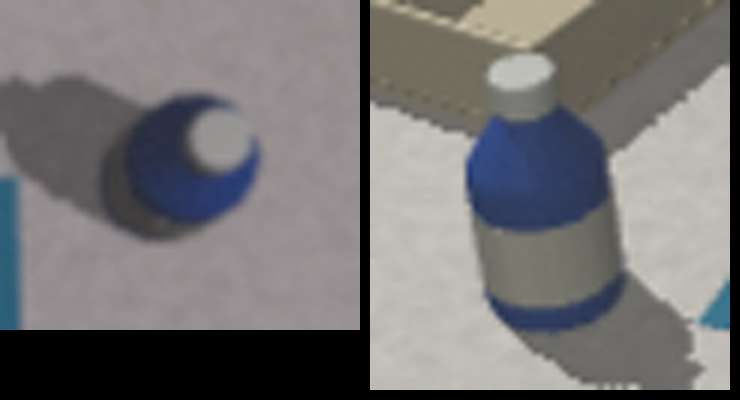

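View pics/hand.png

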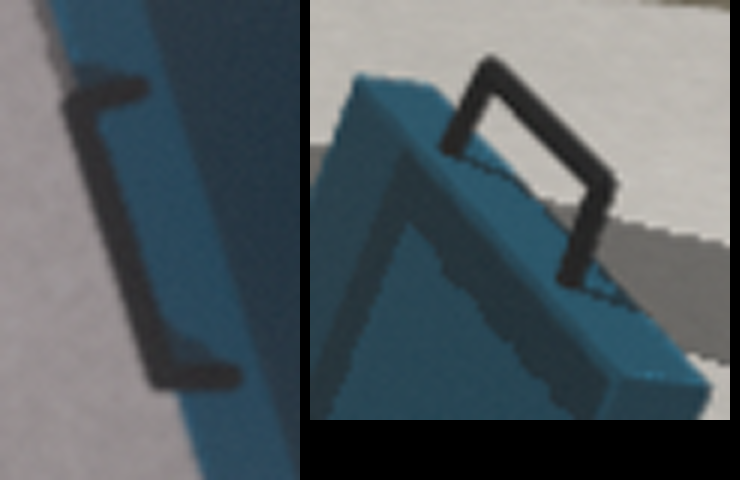

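```bash
python3 - <<'E'
from h import *
ct,cs=cam('top'),cam('scene')
X,e=tri([ray(ct,(436.7,147.2)),ray(cs,(190,192.2))]); print('cap',X.round(4),e)
H=[]
for a,b in [((158,380),(180,62)),((78,100),(295,185))]:
    p=np.array(a)/6-.42+[100,205]; q=np.array(b)/6-.42+[475,105]
    X,e=tri([ray(ct,p),ray(cs,q)]); print('handle end',X.round(4),np.round(e,4)); H.append(X)
m=np.mean(H,0); d=H[1]-H[0]; print('mid',m.round(4),'len',np.linalg.norm(d),np.degrees(np.arctan2(d[1],d[0])))
yaw=np.radians(108.5); ex=np.array([np.cos(yaw),np.sin(yaw)]); C=np.array([.5345,.2578])
hx=(m[:2]-C)@ex-.09; hz=m[2]-.05; print('rel hinge',hx,hz,'r',np.hypot(hx,hz),'theta',np.arctan2(hz,-hx)-np.arctan2(.012,.218))
E
```

```text
cap [ 0.7151 -0.3136  0.1084] [np.float64(0.0014253343996051943), np.float64(0.001425334399605372)]
handle end [0.4407 0.3762 0.2659] [0.0003 0.0003]
handle end [0.5372 0.4089 0.2632] [0.0014 0.0014]
mid [0.4889 0.3925 0.2645] len 0.10194606664437118 18.733657105170003
rel hinge 0.052238816472739535 0.21453501362650862 r 0.22080345563011192 theta 1.7546556523145176
```

Emit:
carry_out(
  plan=[
    [0,0,0.04,0,0,0],
    [0,0,0.04,0,0,0],
    [0.005,-0.01,0.035,0,0,0],
    [0.02,-0.03,0.01,0,0,0],
    [0.025,-0.03,0,0,0,0.03],
    [0.025,-0.03,0,0,0,0.03],
    [0.025,-0.03,0,0,0,0.03],
    [0.025,-0.03,0,0,0,0.03],
    [0.025,-0.03,0,0,0,0.03],
    [0.025,-0.03,0,0,0,0.03],
    [0.025,-0.03,0,0,0,0.03],
    [0.025,-0.03,0,0,0,0.02],
  ],
  fingers=-0.3,
  force=25,
)

```text
time_s: 1.15
tcp_pos: [0.3812, 0.3648, 0.3155]
eef_rot: [179.3, -0.2, 1.0]
contact_force: [1.4, 0.9, 0.5]
gripper_width: 0.0568
```

Emit:
carry_out(
  plan=[
    [0.005,-0.038,0,0,0,0],
    [0.005,-0.038,0,0,0,0],
    [0.005,-0.038,0,0,0,0],
    [0.005,-0.038,0,0,0,0],
    [0.005,-0.038,0,0,0,0],
    [0.005,-0.038,0,0,0,0],
    [0.005,-0.038,-0.01,0,0,0],
    [0.005,-0.038,-0.01,0,0,0],
    [0.005,-0.038,-0.02,0,0,0],
    [0.005,-0.038,-0.02,0,0,0],
    [0.005,-0.038,-0.02,0,0,0],
    [0.005,-0.038,-0.02,0,0,0],
  ],
)

```text
time_s: 2.15
tcp_pos: [0.4413, -0.1025, 0.221]
eef_rot: [179.5, -0.8, 1.2]
contact_force: [0.3, 0.9, 0.1]
gripper_width: 0.0569
```

```bash
cat >> h.py <<'E'
def see(fn):
    im,c,st=snap('wrist',fn); print('tcp',np.round(st['tcp_pos'],4),np.round(st['eef_rot'],2),'j',np.round(st['joints'],1),'w',round(st['gripper_width'],4),'t',st['time_s'],'F',np.round(st['contact_force'],1)); return im,c,st
E
python3 -c "
from h import *
see('w1.png')"
```

```text
tcp [ 0.4413 -0.1025  0.221 ] [179.5   -0.83   1.21] j [ 12.6  -2.8 -24.2   0.7 -67.8  78.3] w 0.0569 t 2.15 F [0.3 0.9 0.1]
```

View pics/w1.png

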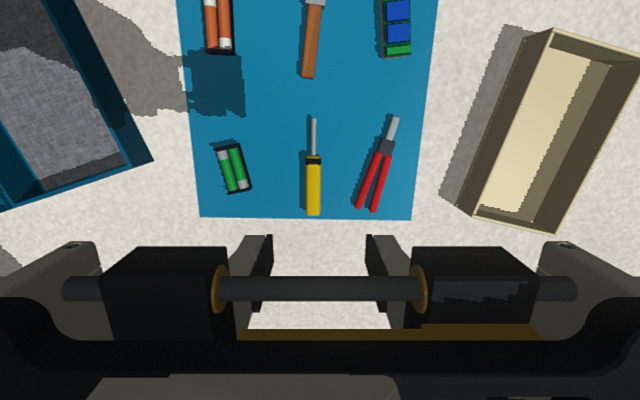

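```bash
cat >> h.py <<'E'
def where(im,c,name,z,roi=(0,0,640,235),zview=None):
    M=blob(im,name,roi); n,l,s,ce=cv2.connectedComponentsWithStats(M)
    out=[]
    for i in range(1,n):
        if s[i,4]<60: continue
        cc,v,k=pca(l==i); (rc,(w,h),_)=cv2.minAreaRect(np.argwhere(l==i)[:,::-1].astype(np.float32))
        P=onz(c,rc,z);Q=onz(c,np.array(rc)+10*v,z);d=Q-P
        box=[tuple(onz(c,p,z)[:2].round(3)) for p in cv2.boxPoints(cv2.minAreaRect(np.argwhere(l==i)[:,::-1].astype(np.float32)))]
        out.append((P[:2].round(4).tolist(),'yaw',round((np.degrees(np.arctan2(d[1],d[0]))+90)%180-90,1),'n',k,'px',np.round(rc,1).tolist(),s[i,:4].tolist()))
    return out
E
python3 - <<'E'
from h import *
im=cv2.imread('pics/w1.png')[:,:,::-1].copy(); c=cam('wrist',r.get_state())
Z={'screwdriver':.022,'pliers':.014,'holder_a':.018,'brush':.014,'relay':.022,'holder_b':.018}
for n,z in Z.items():
    print(n); [print('  ',o) for o in where(im,c,n,z)]
E
```

```text
screwdriver
   ([0.4107, -0.0998], 'yaw', np.float64(-0.1), 'n', 741, 'px', [313.0, 189.5], [306, 164, 15, 52])
pliers
   ([0.4236, -0.1785], 'yaw', np.float64(-17.3), 'n', 424, 'px', [367.9, 180.2], [355, 152, 27, 57])
   ([0.4191, -0.1964], 'yaw', np.float64(-11.5), 'n', 397, 'px', [380.1, 183.4], [369, 155, 23, 58])
holder_a
   ([0.616, -0.1986], 'yaw', np.float64(23.8), 'n', 515, 'px', [396.0, 28.0], [382, 0, 29, 58])
   ([0.4378, 0.0127], 'yaw', np.float64(-3.6), 'n', 721, 'px', [232.8, 168.9], [219, 147, 28, 45])
brush
   ([0.6168, 0.0196], 'yaw', np.float64(-15.7), 'n', 977, 'px', [217.3, 24.0], [204, 0, 27, 49])
   ([0.6008, -0.0946], 'yaw', np.float64(-6.3), 'n', 974, 'px', [310.6, 40.7], [301, 4, 21, 74])
relay
   ([0.6337, -0.1975], 'yaw', np.float64(-73.8), 'n', 422, 'px', [397.5, 10.2], [386, 0, 24, 21])
   ([0.6103, -0.2011], 'yaw', np.float64(-74.4), 'n', 401, 'px', [398.5, 32.5], [387, 23, 23, 20])
holder_b
   ([0.6158, 0.0183], 'yaw', np.float64(-14.7), 'n', 989, 'px', [217.3, 24.0], [204, 0, 27, 49])
   ([0.6, -0.0946], 'yaw', np.float64(-6.3), 'n', 978, 'px', [310.6, 40.7], [301, 4, 21, 74])
```

Emit:
carry_out(
  plan=[
    [-0.008,0.002,-0.035,0.005,0.01,-0.02],
    [-0.008,0.002,-0.035,0.004,0.005,0],
    [0,0,-0.035,0,0,0],
    [0,0,-0.035,0,0,0],
    [0,0,-0.03,0,0,0],
    [0,0,-0.02,0,0,0],
    [0,0,-0.015,0,0,0],
    [0,0,-0.005,0,0,0],
  ],
)

```text
time_s: 2.87
tcp_pos: [0.4192, -0.1099, -0.0011]
eef_rot: [180.0, 0.3, -1.0]
contact_force: [-0.1, -0.1, 0.8]
gripper_width: 0.0567
```

```bash
python3 -c "
from h import *
see('w2.png')"
```

```text
tcp [ 0.4192 -0.1099 -0.0011] [179.95   0.3   -1.  ] j [ 11.6  11.7 -42.8  -0.  -35.8  77.5] w 0.0567 t 2.8667 F [-0.1 -0.1  0.8]
```

View pics/w2.png

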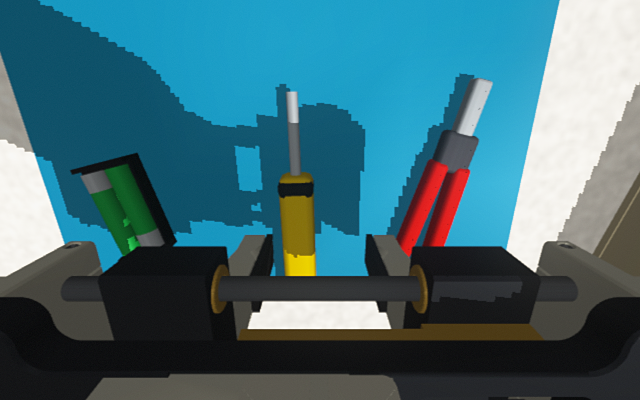

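Emit:
carry_out(
  plan=[
    [0.004,0.006,0.005,0,0,0],
    [0,0.004,0,0,0,0.01],
    [0,0,0,0,0,0],
  ],
)

```text
time_s: 3.17
tcp_pos: [0.4247, -0.099, 0.0059]
eef_rot: [179.9, 0.3, -0.4]
contact_force: [-0.2, 0.0, 0.6]
gripper_width: 0.0567
```

Emit:
carry_out(
  plan=[
    [0,0,0,0,0,0],
    [0,0,0,0,0,0],
    [0,0,0,0,0,0],
    [0,0,0,0,0,0],
    [0,0,0,0,0,0],
    [0,0,0,0,0,0],
  ],
  fingers=1,
  force=30,
)

```text
time_s: 3.67
tcp_pos: [0.4282, -0.0976, 0.01]
eef_rot: [-180.0, -0.2, -0.3]
contact_force: [0.5, -0.3, 0.3]
gripper_width: 0.0222
```

Emit:
carry_out(
  plan=[
    [0,0,0.02,0,0,0],
    [0,0,0.03,0,0,0],
    [0,0,0.035,0,0,0],
    [0,0.005,0.035,0,0,-0.05],
    [0.01,0.02,0.02,0,0,-0.12],
    [0.015,0.03,0,0,0,-0.12],
    [0.015,0.03,0,0,0,-0.12],
    [0.015,0.03,0,0,0,-0.12],
    [0.015,0.03,0,0,0,-0.12],
    [0.015,0.03,0,0,0,-0.12],
    [0.015,0.03,0,0,0,-0.12],
    [0.015,0.03,0,0,0,-0.12],
  ],
)

```text
time_s: 4.67
tcp_pos: [0.5401, 0.1421, 0.1588]
eef_rot: [-179.5, 0.1, -60.5]
contact_force: [-0.3, 0.6, 0.5]
gripper_width: 0.0005
```

The opening reads 0.5 mm, so the screwdriver has been dropped. I'll look for it.

```bash
python3 -c "
from h import *
see('w3.png'); snap('top','t3.png')"
```

```text
tcp [0.5401 0.1421 0.1588] [-1.7951e+02  8.0000e-02 -6.0450e+01] j [ 34.8  10.8 -17.4  -0.  -61.3  -5.2] w 0.0005 t 4.6667 F [-0.3  0.6  0.5]
```

View pics/t3.png

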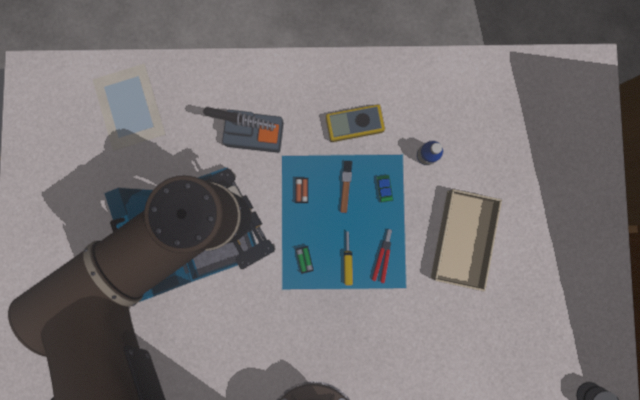

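View pics/w3.png

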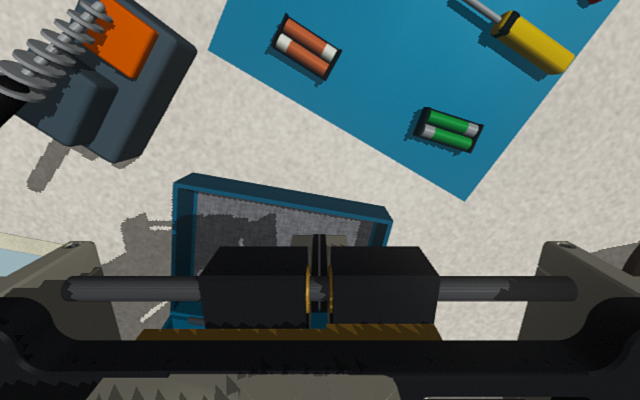

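```bash
python3 - <<'E'
from h import *
im=cv2.imread('pics/w3.png')[:,:,::-1].copy(); c=cam('wrist',r.get_state())
print(where(im,c,'screwdriver',.018))
T=cv2.imread('pics/t3.png')[:,:,::-1].copy(); print(where(T,cam('top'),'screwdriver',.02,(330,225,365,288)))
E
```

```text
[([0.4612, -0.0937], 'yaw', np.float64(89.6), 'n', 72, 'px', [505.2, 18.5], [499, 11, 14, 17]), ([0.4137, -0.0934], 'yaw', np.float64(0.4), 'n', 1588, 'px', [540.3, 44.7], [507, 16, 68, 57])]
[([0.4103, -0.0955], 'yaw', np.float64(0.0), 'n', 211, 'px', [347.5, 269.5], [344, 255, 8, 30])]
```

Emit:
carry_out(
  plan=[
    [-0.015,-0.03,0,0,0,0.12],
    [-0.015,-0.03,0,0,0,0.12],
    [-0.015,-0.03,0,0,0,0.12],
    [-0.015,-0.03,0,0,0,0.12],
    [-0.015,-0.03,0,0,0,0.12],
    [-0.015,-0.03,0,0,0,0.12],
    [-0.015,-0.03,-0.02,0,0,0.12],
    [-0.01,-0.02,-0.03,0,0,0.12],
    [0,0,-0.03,0,0,0.08],
    [0,0,0,0,0,0],
    [0,0,0,0,0,0],
  ],
  fingers=-0.3,
)

```text
time_s: 5.68
tcp_pos: [0.4173, -0.0943, 0.0744]
eef_rot: [-179.7, -0.0, 1.5]
contact_force: [1.1, 0.4, 0.1]
gripper_width: 0.0567
```

Emit:
carry_out(
  plan=[
    [0.004,-0.001,-0.025,0,0,-0.01],
    [0,0,-0.025,0,0,-0.01],
    [0,0,-0.015,0,0,0],
    [0,0,-0.006,0,0,0],
    [0,0,0,0,0,0],
    [0,0,0,0,0,0],
  ],
)

```text
time_s: 6.18
tcp_pos: [0.4295, -0.0928, 0.0092]
eef_rot: [-179.7, -0.6, -0.2]
contact_force: [-0.1, 0.0, 0.4]
gripper_width: 0.0566
```

Emit:
carry_out(
  plan=[
    [-0.006,-0.002,-0.004,0,0.01,0],
    [-0.002,-0.001,-0.003,0,0,0],
    [0,0,0,0,0,0],
  ],
)

```text
time_s: 6.43
tcp_pos: [0.4237, -0.0949, 0.0048]
eef_rot: [-179.6, -0.3, -0.2]
contact_force: [-0.3, 0.8, -0.5]
gripper_width: 0.0569
```

Emit:
carry_out(
  plan=[
    [0,0,0,0,0,0],
    [0,0,0,0,0,0],
    [0,0,0,0,0,0],
    [0,0,0,0,0,0],
  ],
  fingers=1,
  force=40,
)

```text
time_s: 6.77
tcp_pos: [0.4245, -0.0949, 0.0063]
eef_rot: [-179.6, -0.4, -0.2]
contact_force: [-0.0, 0.3, 0.7]
gripper_width: 0.0358
```

Emit:
carry_out(
  plan=[
    [0,0,-0.002,0,0,0],
    [0,0,-0.001,0,0,0],
    [0,0,0,0,0,0],
    [0,0,-0.001,0,0,0],
  ],
)

```text
time_s: 7.1
tcp_pos: [0.4248, -0.0949, 0.0023]
eef_rot: [-179.6, -0.4, -0.2]
contact_force: [0.3, -0.8, 0.0]
gripper_width: 0.0094
```

Emit:
carry_out(
  plan=[
    [0,0,0.015,0,0,0],
    [0,0,0.02,0,0,0],
    [0,0,0.025,0,0,0],
    [0,0,0.025,0,0,0],
  ],
)

```text
time_s: 7.43
tcp_pos: [0.4191, -0.0958, 0.0842]
eef_rot: [-179.7, 0.4, -0.3]
contact_force: [0.9, 0.1, -0.4]
gripper_width: 0.0004
```

```bash
python3 -c "
from h import *
see('w4.png'); snap('scene','s4.png')"
```

```text
tcp [ 0.4191 -0.0958  0.0842] [-179.72    0.35   -0.28] j [ 13.2   3.6 -37.1  -0.5 -49.6  76.8] w 0.0004 t 7.4333 F [ 0.9  0.1 -0.4]
```

View pics/w4.png

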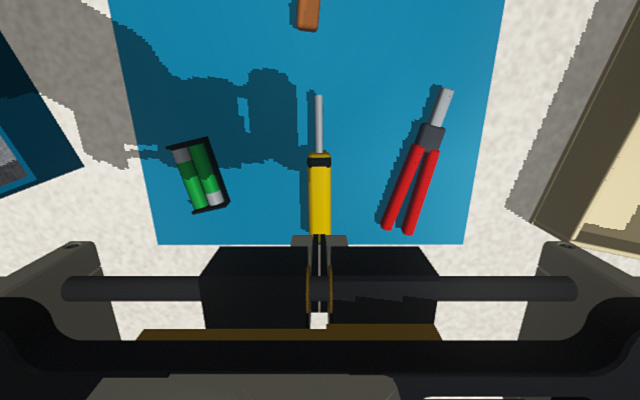

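View pics/s4.png

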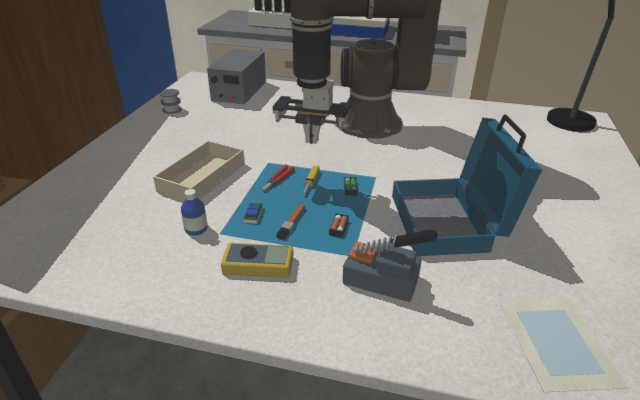

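```bash
python3 -c "
from h import *
st=r.get_state(); X=st['tcp_pos']; print(proj(cam('scene'),X),proj(cam('wrist',st),X), proj(cam('top'),X))
c=cam('wrist',st); print(proj(c,[.411,-.096,.02]),proj(c,[.41,-.096,0]))
print('cam pos',-c[3].T@c[4])
S=cv2.imread('pics/s4.png'); cv2.imwrite('pics/s4z.png',cv2.resize(S[60:200,230:370],None,fx=4,fy=4,interpolation=cv2.INTER_CUBIC))
"
```

```text
[311.4862846  153.45491411] [320.44986769 225.53041769] [349.02116712 267.05707601]
[321.06861975 208.63432862] [321.03581329 202.89122325]
cam pos [ 0.50631544 -0.09565597  0.27889747]
```

View pics/s4z.png

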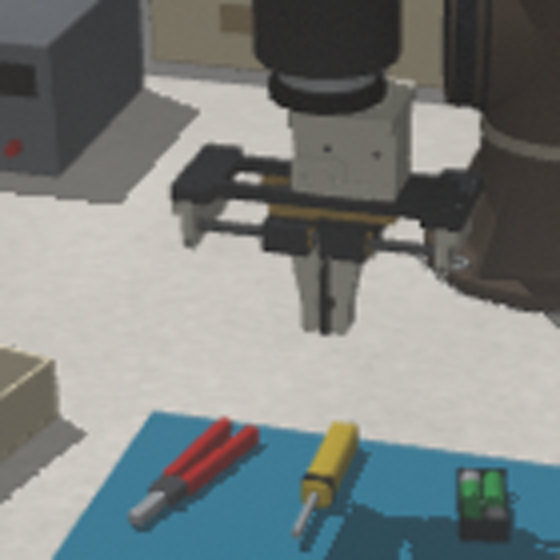

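```bash
python3 -c "
from h import *
a,c,st=see('w5.png'); im,cs,st2=snap('scene','s5.png'); print(st2['tcp_pos']); print(proj(cs,st2['tcp_pos']),proj(c,st['tcp_pos']))
cv2.imwrite('pics/s5z.png',cv2.resize(im[60:200,230:370,::-1],None,fx=4,fy=4,interpolation=cv2.INTER_CUBIC)); print(r.get_state()['tcp_pos'])
"
```

```text
tcp [ 0.4225 -0.0954  0.087 ] [-1.7967e+02 -1.1000e-01 -2.3000e-01] j [ 13.2   3.4 -36.9  -0.4 -49.5  76.8] w 0.0005 t 7.5333 F [ 0.6  0.1 -0.3]
[ 0.42134102 -0.09540716  0.08529468]
[311.60018651 153.82278774] [320.44949606 225.52961006]
[ 0.42024798 -0.09551297  0.0840762 ]
```

View pics/s5z.png

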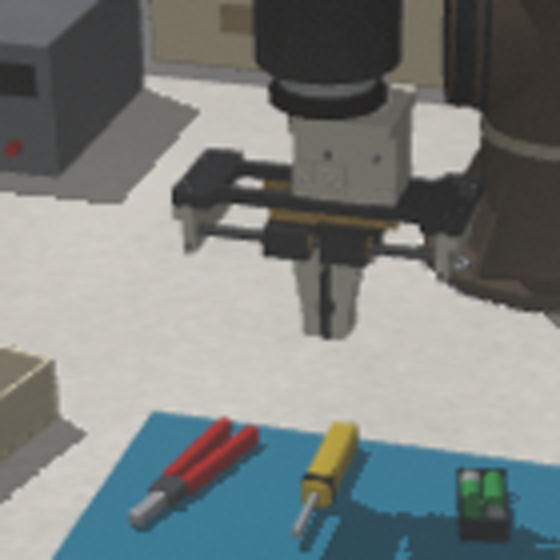

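View pics/w5.png

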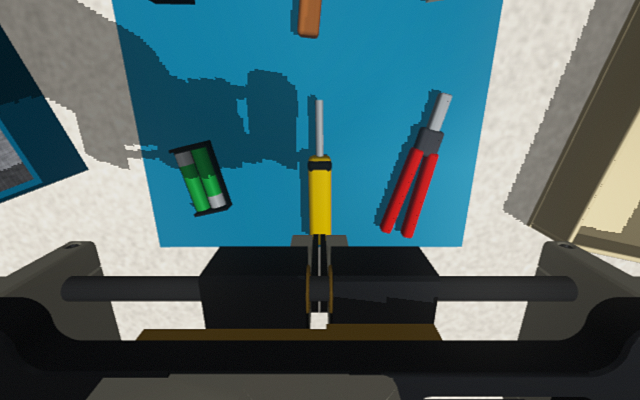

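Emit:
carry_out(
  plan=[
    [0,0,0.035,0,0,0],
    [0,0,0.035,0,0,0],
    [0,0,0.035,0,0,0],
    [0,0,0.02,0,0,0],
    [0,0,0,0,0,0],
    [0,0,0,0,0,0],
    [0,0,0,0,0,0],
  ],
  fingers=-0.3,
)

```text
time_s: 8.22
tcp_pos: [0.4137, -0.0961, 0.2054]
eef_rot: [-179.8, 1.1, -0.4]
contact_force: [-0.4, -0.2, -0.1]
gripper_width: 0.0414
```

```bash
python3 -c "
from h import *
a,c,st=see('w6.png'); im,cs,st2=snap('scene','s6.png'); print(st2['tcp_pos']); print(proj(cs,st2['tcp_pos']),proj(c,st['tcp_pos']))
cv2.imwrite('pics/s6z.png',cv2.resize(im[20:200,230:370,::-1],None,fx=4,fy=3.3,interpolation=cv2.INTER_CUBIC)); print(r.get_state()['tcp_pos'])
for n,z in {'screwdriver':.022,'pliers':.014,'holder_a':.018,'brush':.014}.items(): print(n,where(a,c,n,z))
"
```

```text
tcp [ 0.4137 -0.0961  0.2054] [-179.77    1.11   -0.38] j [ 13.2  -3.6 -26.6  -0.5 -68.1  76.6] w 0.0414 t 8.2167 F [-0.4 -0.2 -0.1]
[ 0.4133111  -0.0960527   0.20481165]
[312.17349743 112.64293559] [320.44658866 225.52521222]
[ 0.41315513 -0.09613393  0.20473464]
screwdriver [([0.4131, -0.095], 'yaw', np.float64(0.5), 'n', 864, 'px', [319.5, 168.5], [312, 141, 16, 56])]
pliers [([0.4268, -0.1749], 'yaw', np.float64(-17.2), 'n', 483, 'px', [378.3, 156.9], [365, 126, 28, 63]), ([0.4221, -0.1927], 'yaw', np.float64(-11.5), 'n', 454, 'px', [391.2, 160.3], [380, 129, 24, 63])]
holder_a [([0.5977, -0.1985], 'yaw', np.float64(-83.1), 'n', 459, 'px', [409.0, 9.5], [394, 0, 31, 20]), ([0.4401, 0.0191], 'yaw', np.float64(-3.1), 'n', 815, 'px', [233.7, 148.5], [219, 125, 30, 48])]
brush [([0.6019, 0.0347], 'yaw', np.float64(7.7), 'n', 221, 'px', [206.5, 8.0], [200, 0, 14, 17]), ([0.5863, -0.0872], 'yaw', np.float64(-6.8), 'n', 665, 'px', [312.0, 22.5], [304, 0, 18, 47])]
```

View pics/w6.png

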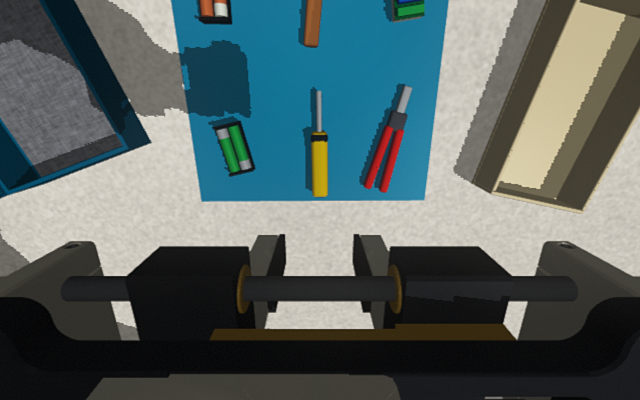

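View pics/s6z.png

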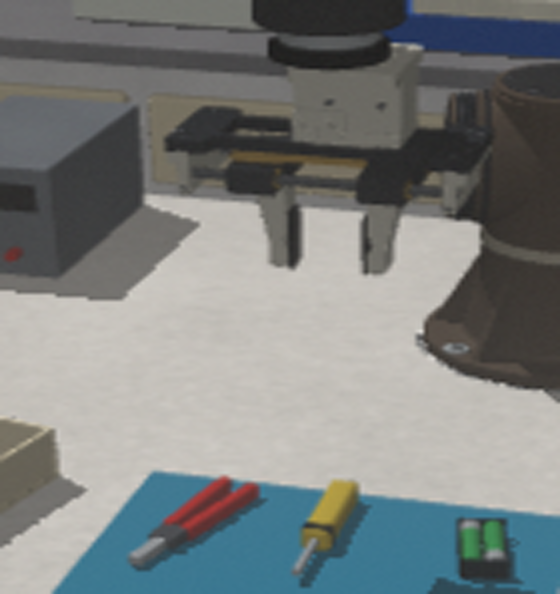

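```bash
python3 -c "
from h import *
cs=cam('scene'); st=r.get_state(); p=st['tcp_pos']; c=cam('wrist',st)
for d in (0,.02,.03,.035,.04): print(d,proj(cs,p+[.0095,0,d]),proj(cs,p+[0,0,d]),proj(c,p+[.0095,0.02,d]))
"
```

```text
0 [311.24468897 114.07770077] [312.15867168 112.64317502] [292.77169378 213.68996703]
0.02 [311.24808913 106.98071752] [312.17004309 105.5768164 ] [290.01647732 225.36834389]
0.03 [311.24981174 103.38519176] [312.1758037  101.99709201] [288.41842525 232.14191491]
0.035 [311.25067877 101.57548811] [312.17870301 100.19541432] [287.55371772 235.80710078]
0.04 [311.25154964  99.75775329] [312.18161512  98.38579014] [286.64028807 239.67880224]
```

Both views put the physical fingertips about 34 mm above the reported TCP. So my earlier grasps closed over the top of the screwdriver. I'll descend deeper and watch the force.

Emit:
carry_out(
  plan=[
    [0.004,0,-0.035,0,-0.01,0],
    [0.002,0,-0.035,0,-0.005,0],
    [0,0,-0.035,0,0,0],
    [0,0,-0.035,0,0,0],
    [0,0,-0.03,0,0,0],
    [0,0,-0.02,0,0,0],
    [0,0,-0.01,0,0,0],
    [0,0,0,0,0,0],
  ],
)

```text
time_s: 8.98
tcp_pos: [0.4117, -0.0981, -0.0096]
eef_rot: [-179.9, 0.9, -0.4]
contact_force: [-1.0, 0.1, 0.3]
gripper_width: 0.0569
```

Emit:
carry_out(
  plan=[
    [0.004,0.001,-0.008,0,-0.01,0],
    [0.003,0.001,-0.006,0,-0.004,0],
    [0,0,-0.004,0,0,0],
    [0,0,0,0,0,0],
  ],
)

```text
time_s: 9.32
tcp_pos: [0.4165, -0.0967, -0.0302]
eef_rot: [180.0, 0.4, -0.4]
contact_force: [-0.7, 0.1, 0.5]
gripper_width: 0.0566
```

```bash
python3 -c "
from h import *
see('w7.png'); im,cs,st2=snap('scene'); print(st2['tcp_pos'])
cv2.imwrite('pics/s7z.png',cv2.resize(im[100:220,230:370,::-1],None,fx=4,fy=4,interpolation=cv2.INTER_CUBIC))"
```

```text
tcp [ 0.4165 -0.0967 -0.0302] [179.96   0.42  -0.42] j [ 13.5  14.5 -45.   -0.1 -30.9  76.2] w 0.0566 t 9.3167 F [-0.7  0.1  0.5]
[ 0.41685611 -0.09666725 -0.02975822]
```

View pics/s7z.png

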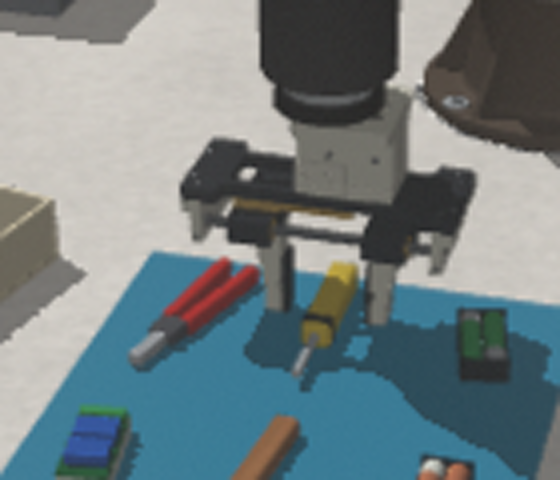

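The fingers now straddle the yellow handle with their tips at the mat, and there is no contact force. I'll close.

Emit:
carry_out(
  plan=[
    [0,0,0,0,0,0],
    [0,0,0,0,0,0],
    [0,0,0.001,0,0,0],
    [0,0,0,0,0,0],
    [0,0,0,0,0,0],
    [0,0,0,0,0,0],
    [0,0,0,0,0,0],
    [0,0,0,0,0,0],
  ],
  fingers=1,
  force=35,
)

```text
time_s: 10.08
tcp_pos: [0.419, -0.0963, -0.0257]
eef_rot: [-180.0, 0.0, -0.4]
contact_force: [-0.2, -0.3, -1.0]
gripper_width: 0.0219
```

Emit:
carry_out(
  plan=[
    [0,0,0.015,0,0,0],
    [0,0,0.025,0,0,0],
    [0,0,0.03,0,0,0],
    [0,0,0.03,0,0,0],
    [0,0,0.03,0,0,0],
  ],
)

```text
time_s: 10.5
tcp_pos: [0.4112, -0.0975, 0.1024]
eef_rot: [179.9, 1.0, -0.5]
contact_force: [0.7, -0.1, -0.5]
gripper_width: 0.0217
```

Emit:
carry_out(
  plan=[
    [0.01,0.02,0.025,0,0,-0.1],
    [0.015,0.03,0.01,0,0,-0.12],
    [0.015,0.035,0,0,0,-0.12],
    [0.015,0.035,0,0,0,-0.12],
    [0.015,0.035,0,0,0,-0.12],
    [0.015,0.035,0,0,0,-0.12],
    [0.015,0.035,0,0,0,-0.12],
    [0.015,0.035,0,0,0,-0.12],
    [0.015,0.035,0,0,0,-0.12],
    [0.015,0.03,0,0,0,-0.12],
    [0.01,0.02,0,0,0,-0.04],
    [0,0,0,0,0,0],
  ],
)

```text
time_s: 11.5
tcp_pos: [0.5701, 0.2638, 0.1456]
eef_rot: [-179.7, 0.5, -73.1]
contact_force: [1.2, -0.5, -0.8]
gripper_width: 0.0219
```

Emit:
carry_out(
  plan=[
    [0.013,0.015,0,0,0,0.02],
    [0.012,0.015,-0.01,0,0,0.01],
    [0,0,-0.03,0,0,0],
    [0,0,-0.03,0,0,0],
    [0,0,-0.03,0,0,0],
    [0,0,-0.02,0,0,0],
    [0,0,-0.01,0,0,0],
    [0,0,0,0,0,0],
  ],
)

```text
time_s: 12.17
tcp_pos: [0.5941, 0.2951, 0.0078]
eef_rot: [-179.9, 0.5, -71.0]
contact_force: [-0.9, 0.1, -1.5]
gripper_width: 0.0215
```

```bash
python3 -c "
from h import *
see('w8.png');snap('scene','s8.png')"
```

```text
tcp [0.5941 0.2951 0.0078] [-179.86    0.46  -71.03] j [ 43.   28.5 -12.9  -0.5 -48.2 -23.7] w 0.0215 t 12.1667 F [-0.9  0.1 -1.5]
```

View pics/w8.png

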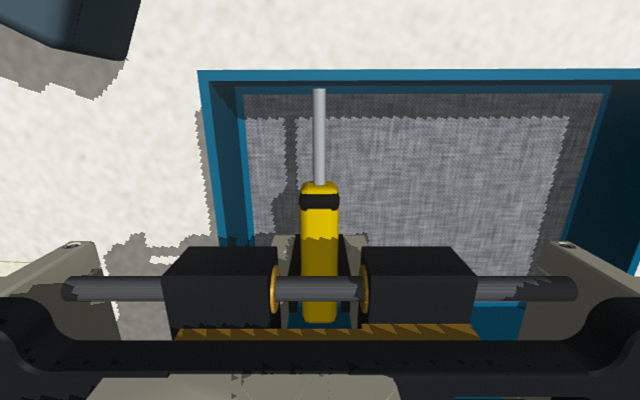

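View pics/s8.png

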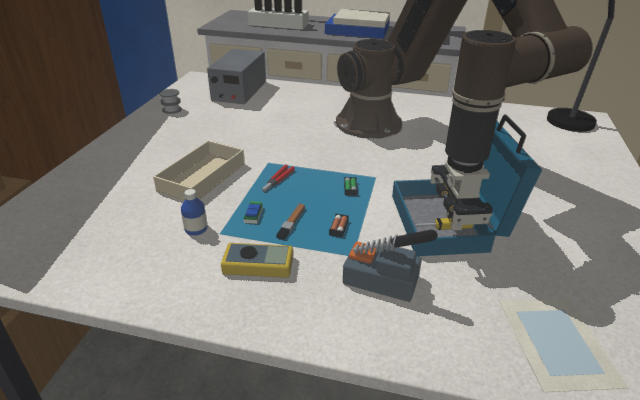

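Emit:
carry_out(
  plan=[
    [0,0,-0.012,0,0,0],
    [0,0,-0.008,0,0,0],
    [0,0,-0.002,0,0,0],
    [0,0,0,0,0,0],
  ],
)

```text
time_s: 12.6
tcp_pos: [0.5989, 0.2984, -0.0072]
eef_rot: [-179.2, 0.7, -71.0]
contact_force: [0.4, 0.9, -0.8]
gripper_width: 0.0216
```

Emit:
carry_out(
  plan=[
    [0,0,0,0,0,0],
    [0,0,0,0,0,0],
    [0,0,0,0,0,0],
  ],
  fingers=0.25,
)

```text
time_s: 12.85
tcp_pos: [0.6, 0.2992, -0.0053]
eef_rot: [-179.0, 0.7, -70.9]
contact_force: [0.4, 0.6, -0.3]
gripper_width: 0.0312
```

Emit:
carry_out(
  plan=[
    [0,0,0.02,0,0,0],
    [0,0,0.035,0,0,0],
    [0,0,0.035,0,0,0],
    [0,0,0.035,0,0,0],
    [-0.005,-0.015,0.03,0,0,0],
    [-0.01,-0.03,0,-0.005,-0.01,0.08],
    [-0.012,-0.036,0,0,0,0.1],
    [-0.012,-0.036,0,0,0,0.1],
    [-0.012,-0.036,0,0,0,0.1],
    [-0.012,-0.036,0,0,0,0.1],
    [-0.012,-0.036,0,0,0,0.1],
    [-0.012,-0.036,0,0,0,0.1],
  ],
)

```text
time_s: 13.85
tcp_pos: [0.5112, 0.035, 0.1626]
eef_rot: [-177.9, -0.2, -29.8]
contact_force: [1.2, -0.4, 0.1]
gripper_width: 0.0329
```

Emit:
carry_out(
  plan=[
    [-0.012,-0.036,0,0,0,0.1],
    [-0.012,-0.036,0,0,0,0.1],
    [-0.012,-0.036,0,0,0,0.1],
    [-0.012,-0.036,0,0,0,0.05],
    [-0.01,-0.03,0,0,0,0],
    [-0.005,-0.015,0,0,0,0],
    [0,0,0,0,0,0],
    [0,0,0,0,0,0],
  ],
  fingers=-0.15,
)

```text
time_s: 14.52
tcp_pos: [0.4416, -0.1674, 0.1691]
eef_rot: [-177.6, -0.9, -8.6]
contact_force: [-0.6, -0.1, 0.5]
gripper_width: 0.0506
```

```bash
python3 -c "
from h import *
a,c,st=see('w9.png');T,ct,_=snap('top','t9.png')
print(where(a,c,'pliers',.014)); print(where(T,ct,'pliers',.014,(366,225,400,288)))"
```

```text
tcp [ 0.4416 -0.1674  0.1691] [-177.64   -0.86   -8.62] j [  1.1   2.  -25.3  -2.5 -61.5  81.4] w 0.0506 t 14.5167 F [-0.6 -0.1  0.5]
[([0.4268, -0.1757], 'yaw', np.float64(-17.1), 'n', 531, 'px', [333.0, 187.7], [324, 155, 19, 66]), ([0.4227, -0.1933], 'yaw', np.float64(-11.3), 'n', 522, 'px', [347.2, 189.0], [342, 156, 12, 67])]
[]
```

View pics/t9.png

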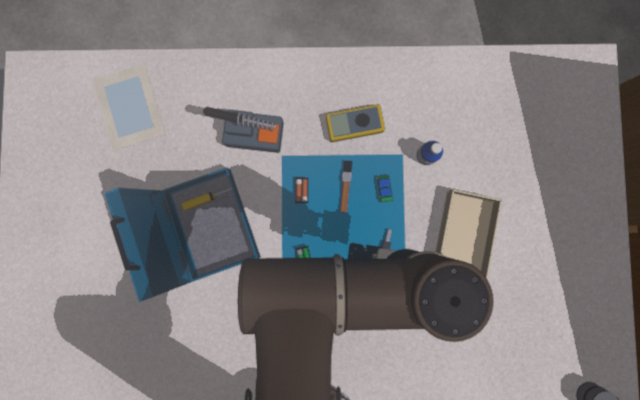

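View pics/w9.png

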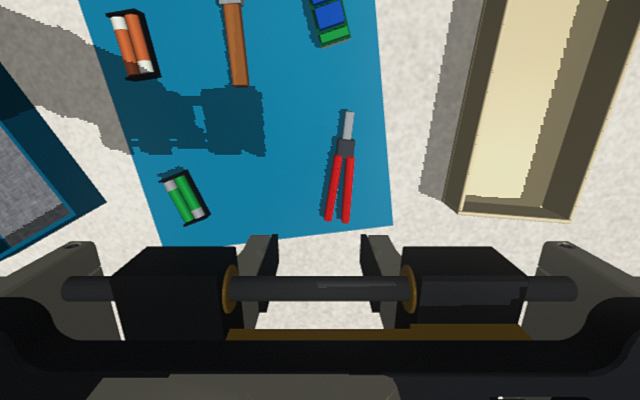

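Emit:
carry_out(
  plan=[
    [0,-0.012,-0.03,-0.025,0.01,-0.06],
    [0,-0.008,-0.035,-0.017,0.005,-0.034],
    [0,-0.001,-0.035,0,0,0],
    [0,0,-0.035,0,0,0],
    [0,0,-0.03,0,0,0],
    [0,0,-0.015,0,0,0],
    [0,0,0,0,0,0],
    [0,0,0,0,0,0],
  ],
)

```text
time_s: 15.28
tcp_pos: [0.4491, -0.181, -0.0136]
eef_rot: [179.8, -1.2, -13.4]
contact_force: [0.0, 0.4, 1.0]
gripper_width: 0.0503
```

Emit:
carry_out(
  plan=[
    [-0.004,-0.004,-0.006,0,0.01,0],
    [-0.003,-0.003,-0.006,0,0.01,0],
    [0,0,-0.003,0,0,0],
    [0,0,0,0,0,0],
  ],
)

```text
time_s: 15.62
tcp_pos: [0.4455, -0.1873, -0.0263]
eef_rot: [179.6, -0.3, -13.2]
contact_force: [-0.3, 0.1, 0.3]
gripper_width: 0.0506
```

```bash
python3 -c "
from h import *
see('w10.png')"
```

```text
tcp [ 0.4455 -0.1873 -0.0263] [179.58  -0.29 -13.2 ] j [  1.   17.9 -38.9   0.9 -33.   75. ] w 0.0506 t 15.6167 F [-0.3  0.1  0.3]
```

View pics/w10.png

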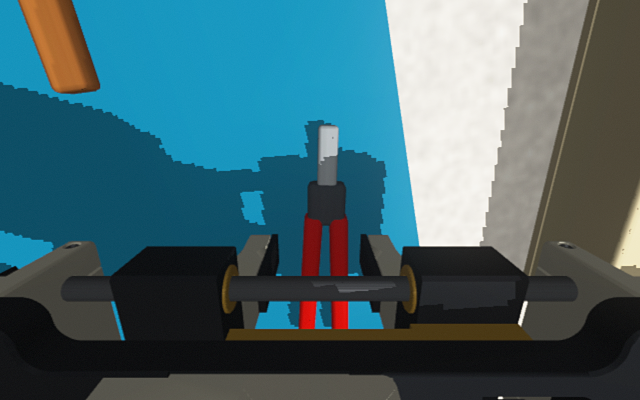

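The red handles are centred between the fingers. I'll go a little lower and close.

Emit:
carry_out(
  plan=[
    [-0.003,0,-0.005,0,0,0],
    [0,0,-0.002,0,0,0],
    [0,0,0,0,0,0],
    [0,0,-0.001,0,0,0],
    [0,0,0,0,0,0],
    [0,0,0,0,0,0],
    [0,0,0,0,0,0],
  ],
  fingers=1,
)

```text
time_s: 16.25
tcp_pos: [0.4437, -0.1876, -0.0329]
eef_rot: [179.6, -0.5, -13.2]
contact_force: [-0.3, -0.3, -1.0]
gripper_width: 0.0277
```

Emit:
carry_out(
  plan=[
    [0,0,0.015,0,0,0],
    [0,0,0.025,0,0,0],
    [0,0,0.03,0,0,0],
    [0,0,0.035,0,0,0],
    [0,0,0.035,0,0,0],
    [0,0,0.03,0,0,0],
  ],
)

```text
time_s: 16.75
tcp_pos: [0.4346, -0.1872, 0.1359]
eef_rot: [179.4, 0.5, -13.3]
contact_force: [1.3, 0.2, -1.2]
gripper_width: 0.0276
```

Emit:
carry_out(
  plan=[
    [0.005,0.02,0.02,0,0,-0.06],
    [0.008,0.035,0,0,0,-0.09],
    [0.008,0.038,0,0,0,-0.09],
    [0.008,0.038,0,0,0,-0.09],
    [0.008,0.038,0,0,0,-0.09],
    [0.008,0.038,0,0,0,-0.09],
    [0.008,0.038,0,0,0,-0.09],
    [0.008,0.038,0,0,0,-0.09],
    [0.008,0.038,0,0,0,-0.09],
    [0.008,0.038,0,0,0,-0.09],
    [0.008,0.038,0,0,0,-0.09],
    [0.005,0.025,0,0,0,-0.05],
  ],
)

```text
time_s: 17.75
tcp_pos: [0.5257, 0.25, 0.1665]
eef_rot: [179.9, -0.2, -74.5]
contact_force: [1.1, -0.5, -0.1]
gripper_width: 0.0281
```

Emit:
carry_out(
  plan=[
    [0,0,0,0,0,0],
    [0,0,0,0,0,0],
  ],
)

```text
time_s: 17.92
tcp_pos: [0.5258, 0.2555, 0.1647]
eef_rot: [179.9, -0.2, -74.4]
contact_force: [0.2, -0.2, -0.6]
gripper_width: 0.028
```

Emit:
carry_out(
  plan=[
    [0.004,0.005,-0.03,0,0,0.03],
    [0.002,0.004,-0.035,0,0,0.02],
    [0,0,-0.035,0,0,0],
    [0,0,-0.035,0,0,0],
    [0,0,-0.025,0,0,0],
    [0,0,-0.015,0,0,0],
    [0,0,-0.005,0,0,0],
    [0,0,0,0,0,0],
  ],
)

```text
time_s: 18.58
tcp_pos: [0.531, 0.259, -0.0204]
eef_rot: [-180.0, -0.2, -71.3]
contact_force: [0.3, -0.4, -0.6]
gripper_width: 0.0277
```

Release the pliers, rise, and go on to the brush (top-view estimate: handle centre (0.602, -0.092), yaw -6.5).

Emit:
carry_out(
  plan=[
    [0,0,-0.003,0,0,0],
    [0,0,0,0,0,0],
    [0,0,0,0,0,0],
    [0,0,0,0,0,0],
  ],
  fingers=0.1,
)

```text
time_s: 18.92
tcp_pos: [0.5334, 0.2594, -0.0195]
eef_rot: [-179.7, -0.1, -71.3]
contact_force: [-0.3, -0.1, 0.2]
gripper_width: 0.0389
```

Emit:
carry_out(
  plan=[
    [0,0,0.02,0,0,0],
    [0,0,0.035,0,0,0],
    [0,0,0.035,0,0,0],
    [0,0,0.035,0,0,0],
    [0,-0.015,0.03,0,0,0.05],
    [0.003,-0.035,0,0,0,0.12],
    [0.003,-0.035,0,0,0,0.12],
    [0.003,-0.035,0,0,0,0.12],
    [0.003,-0.035,0,0,0,0.12],
    [0.003,-0.035,0,0,0,0.12],
    [0.003,-0.035,0,0,0,0.12],
    [0.003,-0.035,0,0,0,0.12],
  ],
)

```text
time_s: 19.92
tcp_pos: [0.5582, 0.0072, 0.1603]
eef_rot: [-178.1, -0.7, -20.0]
contact_force: [0.0, -0.0, 0.1]
gripper_width: 0.0394
```

Emit:
carry_out(
  plan=[
    [0.003,-0.035,0,0,0,0.12],
    [0.003,-0.03,0,0,0,0.1],
    [0,-0.015,0,0,0,0],
    [0,0,0,0,0,0],
    [0,0,0,0,0,0],
  ],
  fingers=0,
)

```text
time_s: 20.33
tcp_pos: [0.5655, -0.0795, 0.1671]
eef_rot: [-177.9, -1.3, -7.3]
contact_force: [-0.2, -0.7, 0.1]
gripper_width: 0.0433
```

```bash
python3 -c "
from h import *
a,c,st=see('w11.png');T,ct,_=snap('top','t11.png')
print(where(a,c,'brush',.014,(0,0,640,235)))"
```

```text
tcp [ 0.5655 -0.0795  0.1671] [-177.94   -1.31   -7.29] j [ 10.4  11.1 -15.3  -1.8 -61.8  73.1] w 0.0433 t 20.3333 F [-0.2 -0.7  0.1]
[([0.7751, 0.1443], 'yaw', np.float64(76.7), 'n', 1944, 'px', [99.0, 17.0], [68, 0, 63, 35]), ([0.6062, -0.0892], 'yaw', np.float64(-5.7), 'n', 929, 'px', [328.1, 145.1], [321, 111, 15, 69]), ([0.6292, 0.0186], 'yaw', np.float64(-0.5), 'n', 447, 'px', [237.5, 137.0], [229, 118, 19, 39]), ([0.6164, 0.0346], 'yaw', np.float64(0.1), 'n', 440, 'px', [227.0, 149.1], [218, 130, 19, 39])]
```

View pics/w11.png

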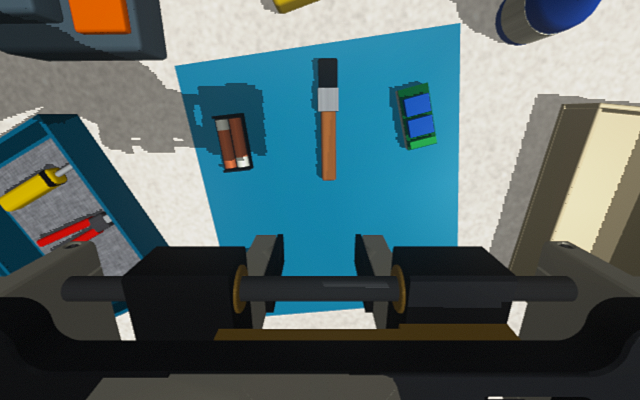

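View pics/t11.png

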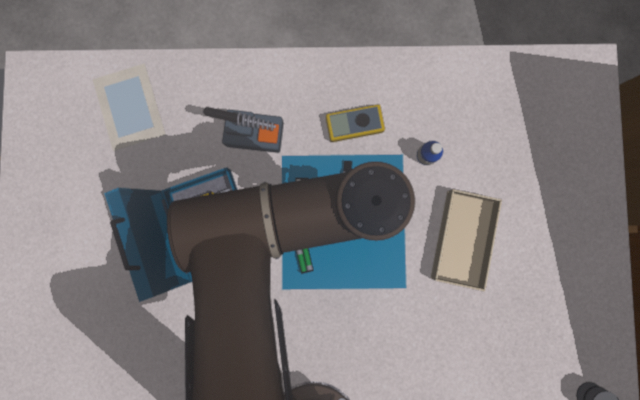

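Emit:
carry_out(
  plan=[
    [0.025,-0.006,-0.02,-0.02,0.01,0.01],
    [0.02,-0.005,-0.03,-0.016,0.01,0.01],
    [0.006,-0.001,-0.035,0,0,0],
    [0,0,-0.035,0,0,0],
    [0,0,-0.03,0,0,0],
    [0,0,-0.015,0,0,0],
    [0,0,-0.005,0,0,0],
    [0,0,0,0,0,0],
  ],
)

```text
time_s: 21.1
tcp_pos: [0.6223, -0.0804, -0.0038]
eef_rot: [180.0, -1.1, -5.5]
contact_force: [-0.3, 0.8, 0.6]
gripper_width: 0.0441
```

Emit:
carry_out(
  plan=[
    [0,-0.008,0,0,0.01,0],
    [0,-0.003,-0.01,0,0.005,0],
    [-0.001,0,-0.01,0,0,0],
    [0,0,-0.006,0,0,0],
    [0,0,-0.002,0,0,0],
    [0,0,0,0,0,0],
  ],
)

```text
time_s: 21.6
tcp_pos: [0.6254, -0.0902, -0.0288]
eef_rot: [180.0, -0.7, -5.3]
contact_force: [-0.7, 0.0, 0.5]
gripper_width: 0.0438
```

```bash
python3 -c "
from h import *
see('w12.png')"
```

```text
tcp [ 0.6254 -0.0902 -0.0288] [179.95  -0.65  -5.31] j [  9.6  28.5 -19.7   0.3 -41.2  74.8] w 0.0438 t 21.6 F [-0.7  0.   0.5]
```

View pics/w12.png

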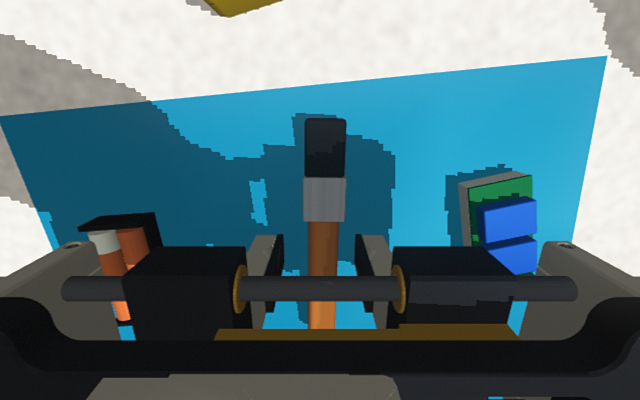

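The handle is centred between the fingers, so I'll close and lift.

Emit:
carry_out(
  plan=[
    [-0.002,0,-0.003,0,0,0],
    [0,0,-0.001,0,0,0],
    [0,0,0,0,0,0],
    [0,0,-0.001,0,0,0],
    [0,0,0,0,0,0],
    [0,0,0,0,0,0],
    [0,0,0,0,0,0],
    [0,0,0,0,0,0],
  ],
  fingers=1,
)

```text
time_s: 22.32
tcp_pos: [0.6238, -0.0901, -0.0328]
eef_rot: [180.0, -0.8, -5.3]
contact_force: [-0.9, -0.2, -0.5]
gripper_width: 0.0176
```

Emit:
carry_out(
  plan=[
    [0,0,0.015,0,0,0],
    [0,0,0.025,0,0,0],
    [0,0,0.03,0,0,0],
    [0,0,0.035,0,0,0],
    [0,0,0.035,0,0,0],
    [0,0,0.03,0,0,0],
  ],
)

```text
time_s: 22.82
tcp_pos: [0.6152, -0.0907, 0.134]
eef_rot: [179.8, 0.3, -5.4]
contact_force: [1.0, -0.1, -1.8]
gripper_width: 0.0174
```

Emit:
carry_out(
  plan=[
    [-0.01,0.02,0.02,0,0,-0.06],
    [-0.015,0.033,0,0,0,-0.11],
    [-0.015,0.033,0,0,0,-0.11],
    [-0.015,0.033,0,0,0,-0.11],
    [-0.015,0.033,0,0,0,-0.11],
    [-0.015,0.033,0,0,0,-0.11],
    [-0.015,0.033,0,0,0,-0.11],
    [-0.015,0.033,0,0,0,-0.11],
    [-0.015,0.033,0,0,0,-0.11],
    [-0.015,0.033,0,0,0,-0.11],
    [-0.007,0.015,0,0,0,-0.05],
    [0,0,0,0,0,0],
  ],
)

```text
time_s: 23.82
tcp_pos: [0.4632, 0.2448, 0.1667]
eef_rot: [-179.6, -0.4, -70.2]
contact_force: [-0.7, -0.2, 0.4]
gripper_width: 0.0176
```

Emit:
carry_out(
  plan=[
    [0,0,0,0,0,0],
    [0,0,0,0,0,0],
  ],
)

```text
time_s: 23.98
tcp_pos: [0.4624, 0.2457, 0.1668]
eef_rot: [-179.6, -0.4, -69.9]
contact_force: [0.5, -0.1, -0.0]
gripper_width: 0.0177
```

Emit:
carry_out(
  plan=[
    [0,0,-0.03,0,0,-0.015],
    [0,0,-0.035,0,0,-0.01],
    [0,0,-0.035,0,0,0],
    [0,0,-0.035,0,0,0],
    [0,0,-0.025,0,0,0],
    [0,0,-0.02,0,0,0],
    [0,0,-0.008,0,0,0],
    [0,0,0,0,0,0],
  ],
)

```text
time_s: 24.65
tcp_pos: [0.4676, 0.2387, -0.0248]
eef_rot: [-179.1, -0.2, -71.5]
contact_force: [-1.1, -0.5, -0.5]
gripper_width: 0.0178
```

Emit:
carry_out(
  plan=[
    [0,0,-0.005,0,0,0],
    [0,0,0,0,0,0],
    [0,0,0,0,0,0],
    [0,0,0,0,0,0],
  ],
  fingers=0.25,
)

```text
time_s: 24.98
tcp_pos: [0.473, 0.2408, -0.0239]
eef_rot: [-178.6, -0.1, -71.4]
contact_force: [-0.2, -1.4, -0.1]
gripper_width: 0.032
```

Emit:
carry_out(
  plan=[
    [0,0,0.02,0,0,0],
    [0,0,0.035,0,0,0],
    [0,0,0.035,0,0,0],
    [0,0,0.035,0,0,0],
    [0,-0.015,0.035,0,0,0],
    [0,-0.03,0.02,0,0,0],
    [0,-0.035,0.01,0,0,0],
    [0,-0.035,0,0,0,0],
    [0,-0.035,0,0,0,0],
    [0,0,0,0,0,0],
  ],
)

```text
time_s: 25.82
tcp_pos: [0.4752, 0.0865, 0.1867]
eef_rot: [-177.5, 0.1, -71.0]
contact_force: [-0.9, 0.0, -0.8]
gripper_width: 0.0332
```

```bash
python3 -c "
from h import *
a,c,st=see('w13.png');T,ct,_=snap('scene','s13.png')"
```

```text
tcp [0.4752 0.0865 0.1867] [-1.7749e+02  1.2000e-01 -7.1010e+01] j [ 34.2   0.7 -25.5   0.6 -61.4 -15.5] w 0.0332 t 25.8167 F [-0.9  0.  -0.8]
```

View pics/w13.png

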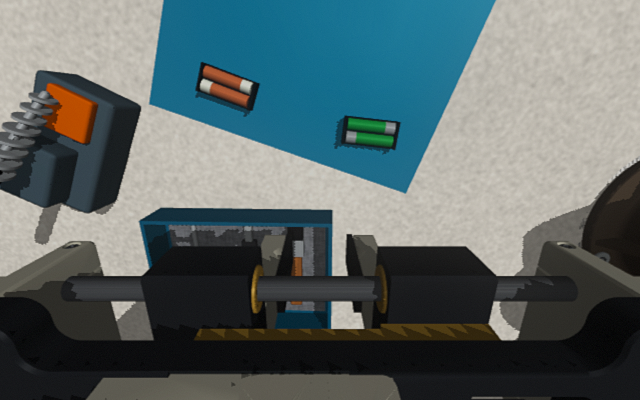

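View pics/s13.png

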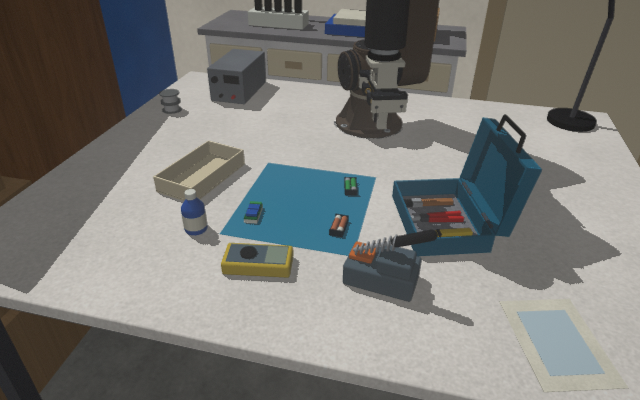

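All three tools are in the case: in the scene view the brush is at (432,202), the pliers at (440,216) and the screwdriver at (450,233). Next come the electronic parts, starting with holder_a.

```bash
cat >> h.py <<'E'
def rectpose(im,c,z,roi,mask):
    # dark/coloured part -> world-plane points -> min area rectangle
    x0,y0,x1,y1=roi; M=np.zeros_like(mask); M[y0:y1,x0:x1]=mask[y0:y1,x0:x1]
    M=cv2.morphologyEx(M,cv2.MORPH_OPEN,np.ones((3,3),np.uint8)); n,l,s,ce=cv2.connectedComponentsWithStats(M); i=1+np.argmax(s[1:,4])
    p=np.array([onz(c,q,z)[:2] for q in np.argwhere(l==i)[:,::-1]]); (ct,(w,h),a)=cv2.minAreaRect((p*1000).astype(np.float32))
    if h>w: a+=90; w,h=h,w
    return np.round(np.array(ct)/1000,4),round(w,1),round(h,1),round((a+90)%180-90,1)
def notmat(im):
    hsv=cv2.cvtColor(im,cv2.COLOR_RGB2HSV); return 255-cv2.inRange(hsv,(94,110,40),(106,255,255))
E
python3 - <<'E'
from h import *
im=cv2.imread('pics/w13.png')[:,:,::-1].copy(); st=r.get_state(); c=cam('wrist',st)
print(rectpose(im,c,.018,(335,105,410,160),notmat(im)))
hsv=cv2.cvtColor(im,cv2.COLOR_RGB2HSV); g=cv2.inRange(hsv,(40,60,30),(90,255,255))|cv2.inRange(hsv,(0,0,90),(180,60,255))
print(rectpose(im,c,.018,(340,110,402,155),g))
print(where(im,c,'holder_a',.018),where(im,c,'holder_b',.018,(180,50,270,120)))
print(rectpose(im,c,.018,(190,55,265,115),notmat(im)))
E
```

```text
(array([0.4405, 0.0232]), 67.2, 32.4, 12.8)
(array([0.4398, 0.0229]), 60.3, 31.2, 13.0)
[([0.448, 0.0165], 'yaw', np.float64(13.4), 'n', 459, 'px', [366.1, 124.9], [347, 117, 39, 16]), ([0.432, 0.029], 'yaw', np.float64(13.3), 'n', 449, 'px', [374.3, 139.0], [355, 132, 39, 15])] [([0.6299, 0.0208], 'yaw', np.float64(-1.4), 'n', 467, 'px', [221.9, 76.7], [203, 65, 40, 25]), ([0.6173, 0.0368], 'yaw', np.float64(-1.3), 'n', 460, 'px', [229.0, 93.9], [210, 83, 40, 24])]
(array([0.6217, 0.0295]), 70.7, 33.1, -1.0)
```

Emit:
carry_out(
  plan=[
    [-0.003,-0.006,0,0,0,0.12],
    [-0.003,-0.006,0,0,0,0.12],
    [-0.003,-0.006,0,0,0,0.12],
    [-0.003,-0.006,0,0,0,0.12],
    [-0.003,-0.006,0,0,0,0.12],
    [-0.003,-0.006,0,0,0,0.12],
    [-0.003,-0.006,0,0,0,0.12],
    [-0.003,-0.006,-0.01,0,0,0.12],
    [-0.003,-0.006,-0.02,0,0,0.12],
    [-0.003,-0.006,-0.02,0,0,0.12],
    [-0.003,-0.004,-0.02,0,0,0.12],
    [0,0,-0.02,0,0,0.12],
  ],
  fingers=-0.3,
)

```text
time_s: 26.92
tcp_pos: [0.4476, 0.0353, 0.1004]
eef_rot: [-176.9, -0.5, 14.6]
contact_force: [-0.4, 0.3, -0.4]
gripper_width: 0.0568
```

Emit:
carry_out(
  plan=[
    [0,0,0,0,0,0],
    [0,0,0,0,0,0],
  ],
)

```text
time_s: 27.08
tcp_pos: [0.4457, 0.0359, 0.0972]
eef_rot: [-177.0, -0.1, 14.8]
contact_force: [0.1, 0.5, 0.4]
gripper_width: 0.057
```

Emit:
carry_out(
  plan=[
    [-0.004,-0.008,-0.02,-0.025,-0.006,-0.03],
    [-0.003,-0.007,-0.03,-0.025,-0.006,0],
    [0,-0.001,-0.03,0,0,0],
    [0,0,-0.02,0,0,0],
    [0,0,-0.005,0,0,0],
    [0,0,0,0,0,0],
  ],
)

```text
time_s: 27.58
tcp_pos: [0.4466, 0.0258, -0.003]
eef_rot: [-179.9, -1.0, 12.0]
contact_force: [-0.3, -0.2, 0.5]
gripper_width: 0.0567
```

```bash
python3 -c "
from h import *
see('w14.png')"
```

```text
tcp [ 0.4466  0.0258 -0.003 ] [-179.94   -0.97   11.97] j [ 28.9  12.3 -42.5   0.4 -34.2  72.7] w 0.0567 t 27.5833 F [-0.3 -0.2  0.5]
```

View pics/w14.png

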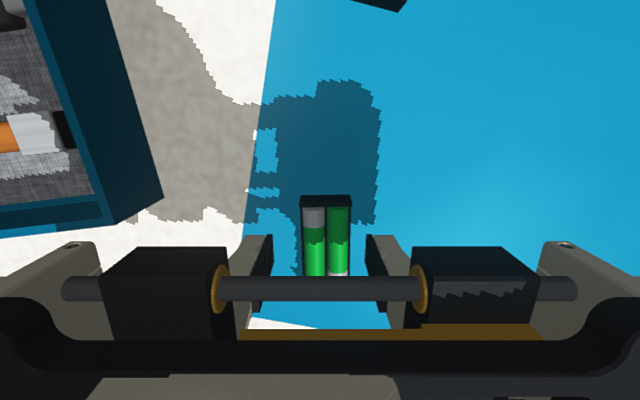

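Emit:
carry_out(
  plan=[
    [-0.004,-0.002,-0.01,0,0.01,0.01],
    [-0.003,-0.001,-0.01,0,0.006,0.01],
    [0,0,-0.004,0,0,0],
    [0,0,0,0,0,0],
  ],
)

```text
time_s: 27.97
tcp_pos: [0.4438, 0.0253, -0.0238]
eef_rot: [-179.6, -0.5, 13.1]
contact_force: [-0.2, 0.5, 0.3]
gripper_width: 0.057
```

Emit:
carry_out(
  plan=[
    [0,0,-0.001,0,0,0],
    [0,0,0,0,0,0],
    [0,0,-0.001,0,0,0],
    [0,0,0,0,0,0],
    [0,0,0,0,0,0],
    [0,0,0,0,0,0],
  ],
  fingers=1,
)

```text
time_s: 28.47
tcp_pos: [0.4447, 0.0254, -0.0249]
eef_rot: [-179.6, -0.6, 13.1]
contact_force: [0.6, -0.1, -0.7]
gripper_width: 0.0331
```

Emit:
carry_out(
  plan=[
    [0,0,0.015,0,0,0],
    [0,0,0.025,0,0,0],
    [0,0,0.03,0,0,0],
    [0,0,0.035,0,0,0],
    [0,0,0.035,0,0,0],
    [0,0,0.02,0,0,0],
  ],
)

```text
time_s: 28.97
tcp_pos: [0.4384, 0.0224, 0.1368]
eef_rot: [-179.8, 0.1, 13.0]
contact_force: [0.8, 0.6, -0.3]
gripper_width: 0.0332
```

Emit:
carry_out(
  plan=[
    [0,-0.02,0.01,0,0,-0.02],
    [-0.002,-0.035,0,0,0,-0.045],
    [-0.002,-0.037,0,0,0,-0.045],
    [-0.002,-0.037,0,0,0,-0.045],
    [-0.002,-0.037,0,0,0,-0.045],
    [-0.002,-0.037,0,0,0,-0.045],
    [-0.002,-0.037,0,0,0,-0.045],
    [-0.002,-0.037,0,0,0,-0.045],
    [-0.002,-0.037,0,0,0,-0.045],
    [-0.002,-0.037,0,0,0,-0.045],
    [-0.002,-0.037,0,0,0,-0.02],
    [-0.002,-0.02,0,0,0,0],
  ],
)

```text
time_s: 29.97
tcp_pos: [0.4166, -0.3987, 0.1578]
eef_rot: [-179.6, -1.1, -13.1]
contact_force: [0.8, 0.4, 0.2]
gripper_width: 0.0334
```

Emit:
carry_out(
  plan=[
    [0,0,0,0,0,0],
    [0,0,0,0,0,0],
  ],
)

```text
time_s: 30.13
tcp_pos: [0.4149, -0.403, 0.1563]
eef_rot: [-179.6, -1.0, -13.5]
contact_force: [-0.1, 0.7, -0.6]
gripper_width: 0.0328
```

```bash
python3 -c "
from h import *
see('w15.png')"
```

```text
tcp [ 0.4149 -0.403   0.1563] [-179.58   -1.    -13.47] j [-25.3  12.6 -15.1  -0.7 -61.3 102.1] w 0.0328 t 30.1333 F [-0.1  0.7 -0.6]
```

View pics/w15.png

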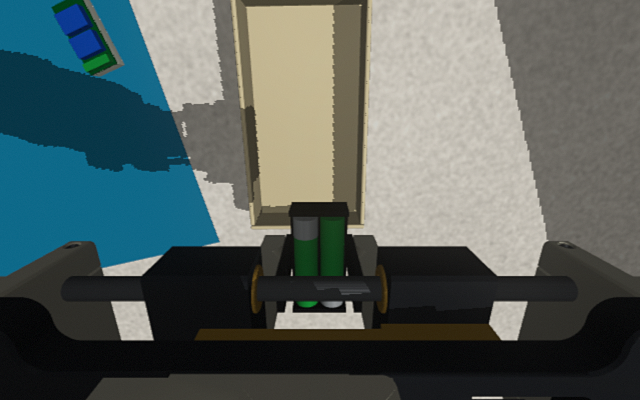

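```bash
python3 -c "
from h import *
c=cam('wrist',r.get_state())
for p in [(249,228),(365,228),(233,0),(369,0)]: print(p,onz(c,p,.05).round(4))"
```

```text
(249, 228) [ 0.3871 -0.3119  0.05  ]
(365, 228) [ 0.3567 -0.441   0.05  ]
(233, 0) [ 0.6055 -0.3656  0.05  ]
(369, 0) [ 0.5765 -0.4861  0.05  ]
```

Emit:
carry_out(
  plan=[
    [0.004,0.008,0,0,0.01,0.01],
    [0.002,0.007,-0.02,0,0.007,0.005],
    [0,0,-0.03,0,0,0],
    [0,0,-0.03,0,0,0],
    [0,0,-0.02,0,0,0],
    [0,0,-0.005,0,0,0],
    [0,0,0,0,0,0],
  ],
)

```text
time_s: 30.77
tcp_pos: [0.4251, -0.3784, 0.0518]
eef_rot: [-179.9, -0.3, -11.9]
contact_force: [0.1, 0.0, -0.0]
gripper_width: 0.0331
```

Emit:
carry_out(
  plan=[
    [-0.004,-0.005,0,0,0,0],
    [-0.003,-0.003,-0.015,0,0,0],
    [0,0,-0.02,0,0,0],
    [0,0,-0.015,0,0,0],
    [0,0,-0.007,0,0,0],
    [0,0,0,0,0,0],
  ],
)

```text
time_s: 31.27
tcp_pos: [0.4244, -0.388, 0.0029]
eef_rot: [179.8, -1.1, -11.4]
contact_force: [-0.5, 0.1, -0.6]
gripper_width: 0.0331
```

Emit:
carry_out(
  plan=[
    [0,0,-0.002,0,0,0],
    [0,0,0,0,0,0],
    [0,0,0,0,0,0],
  ],
  fingers=0,
)

```text
time_s: 31.52
tcp_pos: [0.4266, -0.3892, 0.0044]
eef_rot: [179.7, -1.3, -11.4]
contact_force: [0.4, 0.4, 0.3]
gripper_width: 0.043
```

Emit:
carry_out(
  plan=[
    [0,0,0.02,0,0,0],
    [0,0,0.035,0,0,0],
    [0,0,0.035,0,0,0],
    [0,0,0.035,0,0,0],
    [0.005,0.01,0.035,0,0,0],
    [0.01,0.02,0.01,0,0,0.05],
    [0.01,0.03,0,0,0,0.06],
    [0.015,0.03,0,0,0,0.06],
    [0.015,0.03,0,0,0,0.06],
    [0.015,0.02,0,0,0,0.05],
    [0.015,0.01,0,0,0,0.05],
    [0,0,0,0,0,0],
  ],
)

```text
time_s: 32.52
tcp_pos: [0.5148, -0.2344, 0.1979]
eef_rot: [179.3, -2.4, 8.3]
contact_force: [0.1, -0.6, 0.3]
gripper_width: 0.0435
```

```bash
python3 -c "
from h import *
see('w16.png');snap('top','t16.png')"
```

```text
tcp [ 0.5148 -0.2344  0.1979] [179.33  -2.41   8.28] j [-4.600e+00  8.500e+00 -1.510e+01  1.000e-01 -6.390e+01  1.028e+02] w 0.0435 t 32.5167 F [ 0.1 -0.6  0.3]
```

View pics/w16.png

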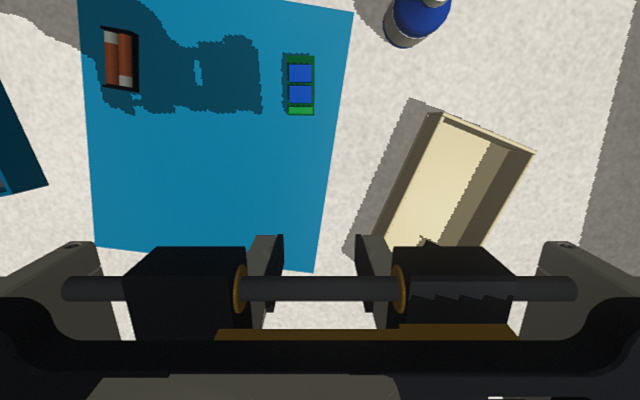

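View pics/t16.png

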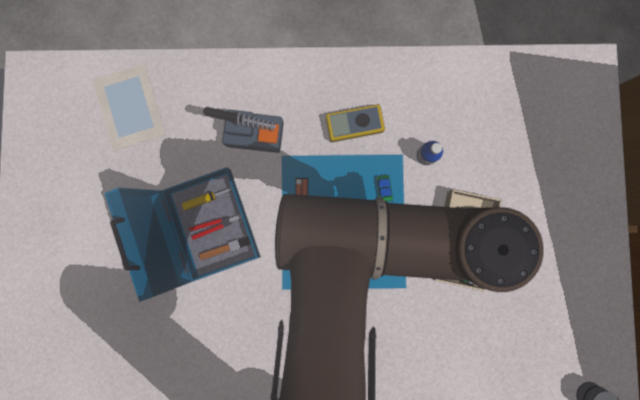

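```bash
python3 - <<'E'
from h import *
im=cv2.imread('pics/w16.png')[:,:,::-1].copy(); c=cam('wrist',r.get_state())
hsv=cv2.cvtColor(im,cv2.COLOR_RGB2HSV)
g=cv2.inRange(hsv,(45,90,30),(85,255,255))|cv2.inRange(hsv,(108,130,60),(125,255,255))
print(rectpose(im,c,.016,(275,45,325,125),cv2.morphologyEx(g,cv2.MORPH_CLOSE,np.ones((5,5),np.uint8))))
print(where(im,c,'relay',.022,(270,40,330,120)))
E
```

```text
(array([ 0.6238, -0.1974]), 68.5, 32.2, 7.7)
[([0.6376, -0.196], 'yaw', np.float64(-86.2), 'n', 396, 'px', [300.0, 72.5], [289, 64, 23, 18]), ([0.6133, -0.199], 'yaw', np.float64(-84.2), 'n', 385, 'px', [300.0, 94.0], [289, 86, 23, 17])]
```

Emit:
carry_out(
  plan=[
    [0.025,0.009,0,0,0.015,0],
    [0.028,0.01,0,0,0.015,0],
    [0.028,0.01,-0.02,0,0.012,0],
    [0.012,0.004,-0.03,0,0,0],
    [0,0,-0.03,0,0,0],
    [0,0,-0.03,0,0,0],
    [0,0,-0.03,0,0,0],
    [0,0,-0.02,0,0,0],
    [0,0,0,0,0,0],
  ],
  fingers=-0.3,
)

```text
time_s: 33.37
tcp_pos: [0.6055, -0.2095, 0.0378]
eef_rot: [179.5, -0.4, 7.0]
contact_force: [-0.7, -0.8, -0.6]
gripper_width: 0.0567
```

```bash
python3 -c "
from h import *
see('w17.png')"
```

```text
tcp [ 0.6055 -0.2095  0.0378] [179.51  -0.38   6.97] j [ -1.4  24.6 -15.3   0.6 -49.6  98. ] w 0.0567 t 33.3667 F [-0.7 -0.8 -0.6]
```

View pics/w17.png

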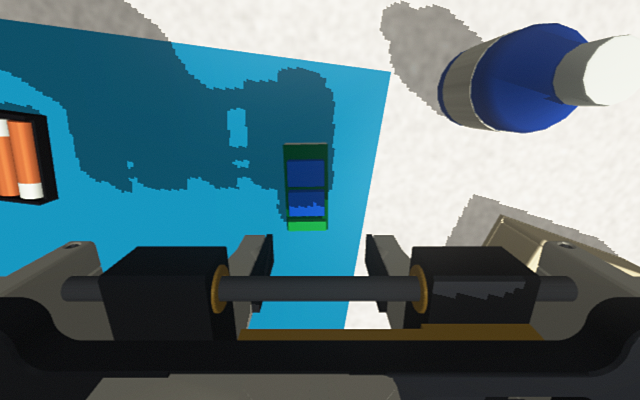

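Emit:
carry_out(
  plan=[
    [0.004,0.006,0,0.008,0.005,0.01],
    [0.003,0.005,-0.015,0,0,0],
    [0,0,-0.02,0,0,0],
    [0,0,-0.015,0,0,0],
    [0,0,-0.008,0,0,0],
    [0,0,0,0,0,0],
  ],
)

```text
time_s: 33.92
tcp_pos: [0.6223, -0.201, -0.0067]
eef_rot: [179.8, -1.2, 7.6]
contact_force: [0.3, 1.5, 0.4]
gripper_width: 0.0569
```

```bash
python3 -c "
from h import *
see('w18.png')"
```

```text
tcp [ 0.6223 -0.201  -0.0067] [179.79  -1.18   7.55] j [ -0.8  28.3 -16.1   0.1 -44.5  98.3] w 0.0569 t 33.9167 F [0.3 1.5 0.4]
```

View pics/w18.png

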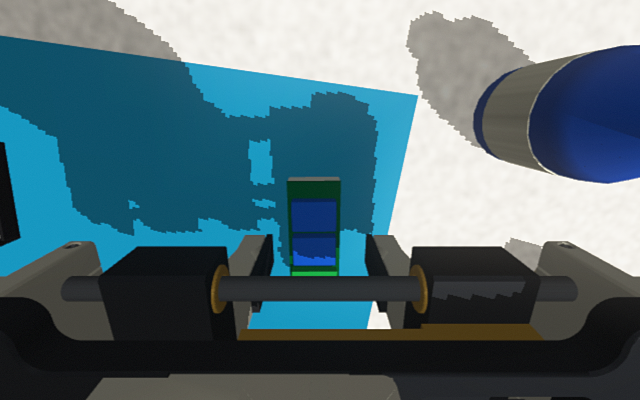

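Emit:
carry_out(
  plan=[
    [-0.007,0.002,-0.005,0,0.012,0],
    [-0.005,0.001,-0.01,0,0.008,0],
    [0,0,-0.005,0,0,0],
    [0,0,0,0,0,0],
  ],
)

```text
time_s: 34.3
tcp_pos: [0.6128, -0.1982, -0.0222]
eef_rot: [179.9, -0.4, 7.6]
contact_force: [-0.7, -0.5, 0.0]
gripper_width: 0.0567
```

Emit:
carry_out(
  plan=[
    [0,0,-0.001,0,0,0],
    [0,0,-0.002,0,0,0],
    [0,0,0,0,0,0],
    [0,0,-0.001,0,0,0],
    [0,0,0,0,0,0],
    [0,0,0,0,0,0],
  ],
  fingers=1,
)

```text
time_s: 34.8
tcp_pos: [0.6131, -0.1983, -0.0264]
eef_rot: [179.8, -0.4, 7.6]
contact_force: [-0.2, -0.3, -0.6]
gripper_width: 0.0331
```

Emit:
carry_out(
  plan=[
    [0,0,0.015,0,0,0],
    [0,0,0.025,0,0,0],
    [0,0,0.03,0,0,0],
    [-0.003,0,0.035,0,0,0],
    [-0.005,0,0.035,0,0,0],
    [-0.005,0,0.02,0,0,0],
  ],
)

```text
time_s: 35.3
tcp_pos: [0.5934, -0.1977, 0.1318]
eef_rot: [-180.0, 0.5, 7.5]
contact_force: [1.7, 0.1, -0.2]
gripper_width: 0.0331
```

Emit:
carry_out(
  plan=[
    [-0.007,-0.02,0.02,0,0,-0.05],
    [-0.007,-0.035,0,0,0,-0.06],
    [-0.007,-0.035,0,0,0,-0.06],
    [-0.007,-0.035,0,0,0,-0.06],
    [-0.006,-0.035,0,0,0,-0.06],
    [-0.005,-0.03,0,0,0,-0.06],
    [-0.003,-0.01,0,0,0,0],
    [0,0,0,0,0,0],
    [0,0,0,0,0,0],
  ],
)

```text
time_s: 36.05
tcp_pos: [0.5511, -0.4055, 0.1633]
eef_rot: [179.9, -0.4, -13.2]
contact_force: [-0.5, 0.1, -1.0]
gripper_width: 0.0334
```

```bash
python3 -c "
from h import *
see('w19.png')"
```

```text
tcp [ 0.5511 -0.4055  0.1633] [179.91  -0.39 -13.23] j [-20.   22.2  -0.8   0.1 -66.6  96.8] w 0.0334 t 36.05 F [-0.5  0.1 -1. ]
```

View pics/w19.png

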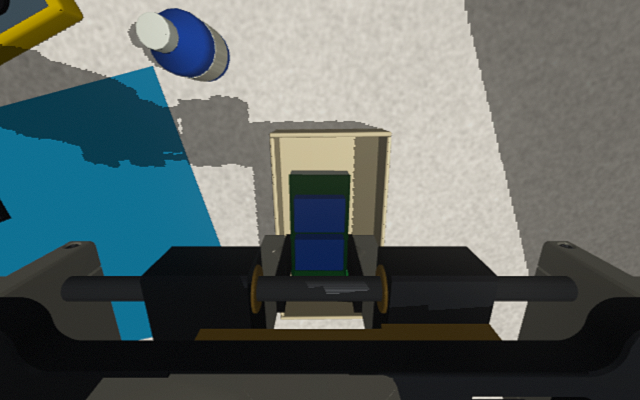

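Relay is over the tray. Shift about -0.012 in y, then lower to about -0.015.

Emit:
carry_out(
  plan=[
    [0,-0.008,0,0,0.005,0.01],
    [0,-0.005,-0.02,0,0,0],
    [0,0,-0.035,0,0,0],
    [0,0,-0.035,0,0,0],
    [0,0,-0.03,0,0,0],
    [0,0,-0.015,0,0,0],
    [0,0,0,0,0,0],
  ],
)

```text
time_s: 36.68
tcp_pos: [0.5564, -0.414, 0.0278]
eef_rot: [179.7, -0.5, -11.6]
contact_force: [-0.8, 1.4, -0.5]
gripper_width: 0.0334
```

Emit:
carry_out(
  plan=[
    [-0.006,-0.003,-0.01,0,0,-0.01],
    [-0.004,-0.002,-0.015,0,0,0],
    [0,0,-0.01,0,0,0],
    [0,0,-0.005,0,0,0],
    [0,0,0,0,0,0],
  ],
)

```text
time_s: 37.1
tcp_pos: [0.5494, -0.4185, -0.011]
eef_rot: [179.6, -0.7, -11.9]
contact_force: [-0.5, -0.1, -1.2]
gripper_width: 0.033
```

Emit:
carry_out(
  plan=[
    [0,0,-0.003,0,0,0],
    [0,0,0,0,0,0],
    [0,0,0,0,0,0],
  ],
  fingers=0,
)

```text
time_s: 37.35
tcp_pos: [0.5513, -0.4193, -0.0117]
eef_rot: [179.5, -0.9, -11.8]
contact_force: [-0.1, 0.7, -0.2]
gripper_width: 0.0431
```

Emit:
carry_out(
  plan=[
    [0,0,0.02,0,0,0],
    [0,0,0.035,0,0,0],
    [0,0,0.035,0,0,0],
    [0,0,0.035,0,0,0],
    [0,0.02,0.025,0,0,0],
    [0,0.035,0.01,0,0,0.02],
    [0,0.038,0,0,0,0.02],
    [0,0.038,0,0,0,0.02],
    [0,0.038,0,0,0,0.02],
    [0,0.038,0,0,0,0.02],
    [0,0.038,0,0,0,0.02],
    [0,0.038,0,0,0,0.02],
  ],
)

```text
time_s: 38.35
tcp_pos: [0.552, -0.1334, 0.1663]
eef_rot: [179.4, -1.9, -4.0]
contact_force: [1.3, 0.3, -0.8]
gripper_width: 0.044
```

Emit:
carry_out(
  plan=[
    [0,0.038,0,0,0,0.02],
    [0,0.038,0,0,0,0.02],
    [0,0.03,0,0,0,0.02],
    [0,0.015,0,0,0,0],
    [0,0,0,0,0,0],
    [0,0,0,0,0,0],
  ],
  fingers=-0.3,
)

```text
time_s: 38.85
tcp_pos: [0.5533, 0.0013, 0.1737]
eef_rot: [179.6, -2.7, 0.2]
contact_force: [-0.5, 0.2, -0.0]
gripper_width: 0.0571
```

```bash
python3 - <<'E'
from h import *
im,c,st=see('w20.png');snap('top','t20.png')
print(where(im,c,'holder_b',.018)); 
E
```

```text
tcp [0.5533 0.0013 0.1737] [ 1.7964e+02 -2.6900e+00  1.7000e-01] j [ 21.5   8.1 -19.4   1.5 -60.1  68. ] w 0.0571 t 38.85 F [-0.5  0.2 -0. ]
[([0.6295, 0.0182], 'yaw', np.float64(-1.5), 'n', 488, 'px', [305.0, 118.5], [299, 99, 13, 40]), ([0.6167, 0.0346], 'yaw', np.float64(-1.0), 'n', 470, 'px', [291.5, 129.5], [286, 110, 12, 40])]
```

View pics/w20.png

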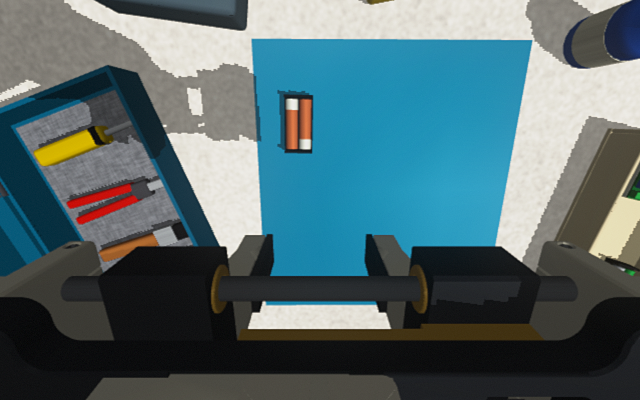

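View pics/t20.png

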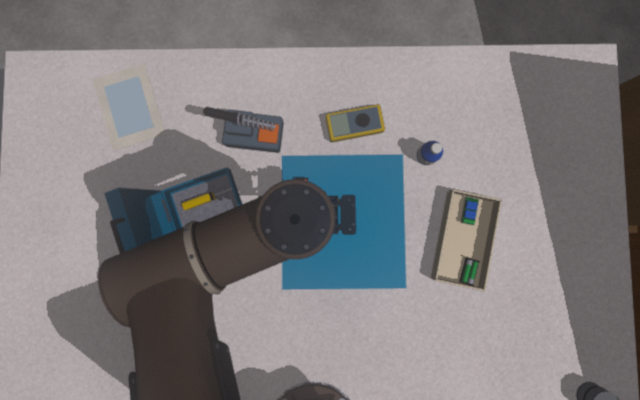

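Emit:
carry_out(
  plan=[
    [0.022,0.008,0,0.003,0.018,-0.01],
    [0.022,0.008,-0.02,0.003,0.018,0],
    [0.018,0.006,-0.03,0,0.012,0],
    [0,0,-0.03,0,0,0],
    [0,0,-0.03,0,0,0],
    [0,0,-0.025,0,0,0],
    [0,0,-0.01,0,0,0],
    [0,0,0,0,0,0],
  ],
)

```text
time_s: 39.62
tcp_pos: [0.6201, 0.0121, 0.0262]
eef_rot: [-180.0, -0.2, -1.3]
contact_force: [-0.4, -0.6, -0.3]
gripper_width: 0.0572
```

```bash
python3 -c "
from h import *
see('w21.png')"
```

```text
tcp [0.6201 0.0121 0.0262] [-179.96   -0.24   -1.28] j [ 19.2  23.9 -18.2   0.1 -47.6  69.5] w 0.0572 t 39.6167 F [-0.4 -0.6 -0.3]
```

View pics/w21.png

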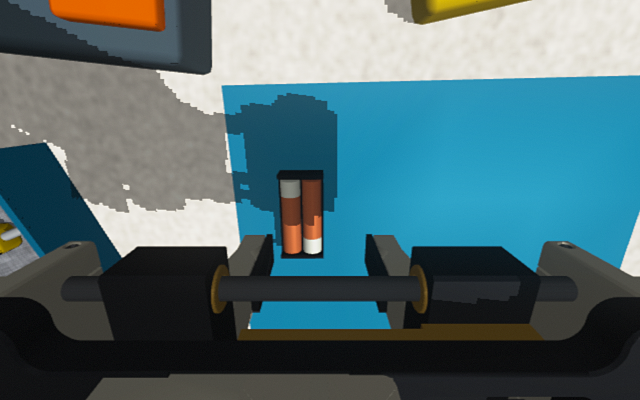

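Emit:
carry_out(
  plan=[
    [0,0.008,0,0,0,0],
    [0,0.006,-0.01,0,0,0.005],
    [0,0,-0.02,0,0,0],
    [0,0,-0.013,0,0,0],
    [0,0,-0.006,0,0,0],
    [0,0,0,0,0,0],
  ],
)

```text
time_s: 40.17
tcp_pos: [0.6275, 0.0298, -0.0145]
eef_rot: [-179.7, -1.2, -0.9]
contact_force: [0.0, 0.2, -1.0]
gripper_width: 0.057
```

```bash
python3 -c "
from h import *
see('w22.png')"
```

```text
tcp [ 0.6275  0.0298 -0.0145] [-179.68   -1.21   -0.91] j [ 20.6  26.9 -20.1   0.2 -41.8  68.3] w 0.057 t 40.1667 F [ 0.   0.2 -1. ]
```

View pics/w22.png

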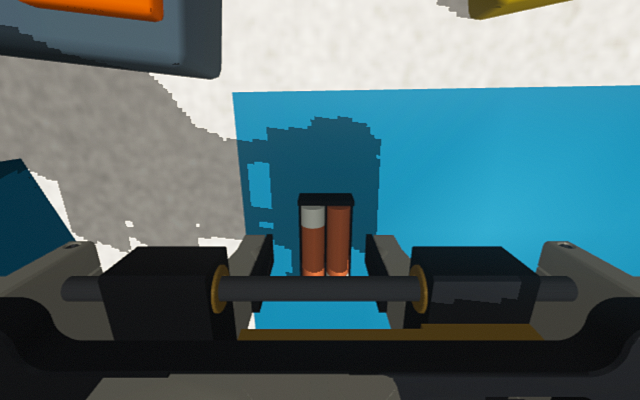

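Emit:
carry_out(
  plan=[
    [-0.004,-0.002,-0.007,0,0.012,0],
    [-0.002,0,-0.007,0,0.008,0],
    [0,0,-0.001,0,0,0],
    [0,0,-0.002,0,0,0],
    [0,0,0,0,0,0],
    [0,0,-0.001,0,0,0],
    [0,0,0,0,0,0],
    [0,0,0,0,0,0],
  ],
  fingers=1,
)

```text
time_s: 40.88
tcp_pos: [0.6241, 0.0289, -0.0285]
eef_rot: [-179.6, -0.3, -0.8]
contact_force: [-1.6, 0.3, -1.7]
gripper_width: 0.0337
```

Emit:
carry_out(
  plan=[
    [0,0,0.015,0,0,0],
    [0,0,0.025,0,0,0],
    [0,0,0.03,0,0,0],
    [0,0,0.035,0,0,0],
    [0,0,0.035,0,0,0],
    [0,0,0.02,0,0,0],
  ],
)

```text
time_s: 41.38
tcp_pos: [0.6172, 0.0268, 0.13]
eef_rot: [-179.8, 0.5, -0.9]
contact_force: [1.7, -0.3, 0.2]
gripper_width: 0.0336
```

```bash
python3 - <<'E'
from h import *
T=cv2.imread('pics/t20.png')[:,:,::-1].copy(); c=cam('top')
e=np.array([.976,-.218]);f=np.array([.218,.976])
for n,z in (('holder_a',.023),('relay',.027)):
    for o in where(T,c,n,z,(435,185,500,292)):
        d=np.array(o[0])-[.4885,-.404]; print(n,o[:4],'tray',(d@e).round(3),(d@f).round(3))
E
```

```text
holder_a ([0.4031, -0.4148], 'yaw', np.float64(-35.1), 'n') tray -0.081 -0.029
relay ([0.5756, -0.4233], 'yaw', np.float64(74.3), 'n') tray 0.089 0.0
relay ([0.5519, -0.4185], 'yaw', np.float64(76.0), 'n') tray 0.065 -0.0
```

Emit:
carry_out(
  plan=[
    [-0.007,-0.02,0.02,0,0,-0.02],
    [-0.011,-0.036,0,0,0,-0.02],
    [-0.011,-0.036,0,0,0,-0.02],
    [-0.011,-0.036,0,0,0,-0.02],
    [-0.011,-0.036,0,0,0,-0.02],
    [-0.011,-0.036,0,0,0,-0.02],
    [-0.011,-0.036,0,0,0,-0.02],
    [-0.011,-0.036,0,0,0,-0.02],
    [-0.011,-0.036,0,0,0,-0.02],
    [-0.011,-0.036,0,0,0,-0.02],
    [-0.011,-0.036,0,0,0,0],
    [-0.01,-0.03,0,0,0,0],
  ],
)

```text
time_s: 42.38
tcp_pos: [0.4879, -0.3927, 0.1604]
eef_rot: [-179.6, -0.5, -12.3]
contact_force: [-0.0, 0.1, -0.9]
gripper_width: 0.0332
```

Emit:
carry_out(
  plan=[
    [0,-0.01,0,0,0,0],
    [0,0,0,0,0,0],
    [0,0,0,0,0,0],
  ],
)

```text
time_s: 42.63
tcp_pos: [0.4839, -0.4091, 0.1591]
eef_rot: [-179.6, -0.4, -12.8]
contact_force: [0.1, 0.3, -1.2]
gripper_width: 0.0333
```

```bash
python3 -c "
from h import *
see('w23.png')"
```

```text
tcp [ 0.4839 -0.4091  0.1591] [-179.57   -0.44  -12.8 ] j [-22.9  17.9  -7.6  -0.6 -64.2 100.4] w 0.0333 t 42.6333 F [ 0.1  0.3 -1.2]
```

View pics/w23.png

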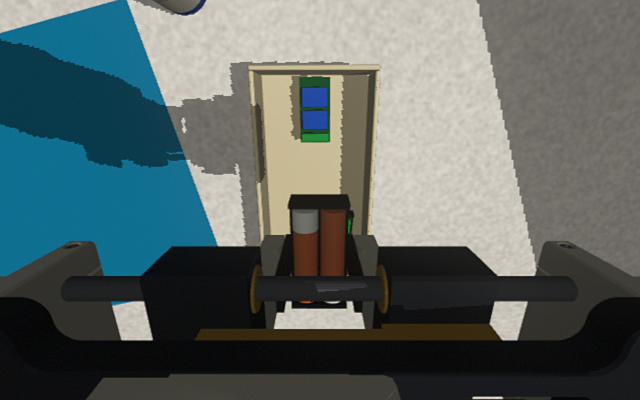

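```bash
python3 - <<'E'
from h import *
c=cam('wrist',r.get_state()); e=np.array([.976,-.218]);f=np.array([.218,.976])
for p in [(350,212),(354,230),(315,142)]:
    X=onz(c,p,.022)[:2]-[.4885,-.404]; print(p,(X@e).round(3),(X@f).round(3))
T=cv2.imread('pics/t20.png'); cv2.imwrite('pics/t20z.png',cv2.resize(T[180:300,420:510],None,fx=5,fy=5,interpolation=cv2.INTER_CUBIC))
E
```

```text
(350, 212) -0.044 -0.042
(354, 230) -0.069 -0.048
(315, 142) 0.041 0.001
```

View pics/t20z.png

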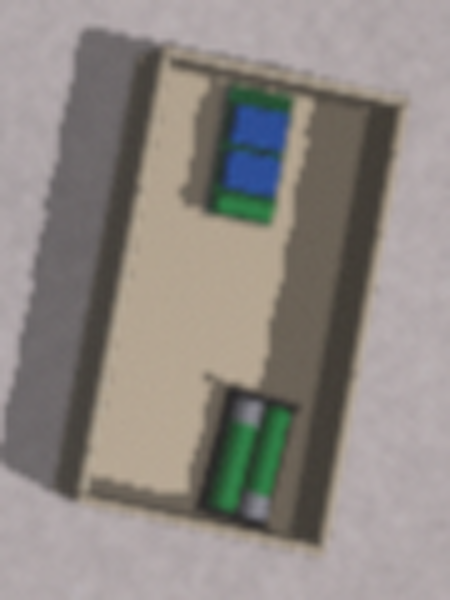

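Emit:
carry_out(
  plan=[
    [0.002,0.006,0,0,0,0],
    [0.001,0.004,-0.02,0,0.005,0.005],
    [0,0,-0.035,0,0,0],
    [0,0,-0.035,0,0,0],
    [0,0,-0.025,0,0,0],
    [0,0,-0.01,0,0,0],
    [0,0,0,0,0,0],
  ],
)

```text
time_s: 43.27
tcp_pos: [0.4935, -0.3885, 0.0344]
eef_rot: [-179.7, -0.7, -11.9]
contact_force: [-0.5, -0.1, -0.1]
gripper_width: 0.0338
```

Emit:
carry_out(
  plan=[
    [-0.006,-0.007,-0.01,0,0.005,-0.01],
    [-0.003,-0.003,-0.015,0,0,0],
    [0,0,-0.015,0,0,0],
    [0,0,-0.008,0,0,0],
    [0,0,0,0,0,0],
  ],
)

```text
time_s: 43.68
tcp_pos: [0.4894, -0.3985, -0.0093]
eef_rot: [-179.9, -0.8, -12.2]
contact_force: [-0.4, -0.7, -1.3]
gripper_width: 0.034
```

Emit:
carry_out(
  plan=[
    [-0.003,0,-0.005,0,0,0],
    [0,0,0,0,0,0],
    [0,0,0,0,0,0],
  ],
)

```text
time_s: 43.93
tcp_pos: [0.4879, -0.3994, -0.012]
eef_rot: [180.0, -1.0, -12.1]
contact_force: [1.0, -0.1, 0.2]
gripper_width: 0.0332
```

Emit:
carry_out(
  plan=[
    [0,0,-0.005,0,0,0],
    [0,0,0,0,0,0],
    [0,0,0,0,0,0],
    [0,0,0,0,0,0],
  ],
  fingers=0.02,
)

```text
time_s: 44.27
tcp_pos: [0.4895, -0.4003, -0.0149]
eef_rot: [179.9, -1.2, -12.1]
contact_force: [0.6, -0.4, 0.5]
gripper_width: 0.0425
```

Emit:
carry_out(
  plan=[
    [0,0,0.02,0,0,0],
    [0,0,0.035,0,0,0],
    [0,0,0.035,0,0,0],
    [0,0,0.035,0,0,0],
    [0,0.02,0.035,0,0.005,0.03],
    [0,0.025,0.03,0,0.005,0.05],
    [0,0.025,0.03,0,0.005,0.05],
    [0,0.025,0.03,0,0,0.05],
    [0,0.025,0.03,0,0,0.05],
    [0,0.03,0.02,0,0,0.05],
    [0,0.035,0,0,0,0.05],
    [0,0.038,0,0,0,0.05],
  ],
)

```text
time_s: 45.27
tcp_pos: [0.4833, -0.1728, 0.2998]
eef_rot: [179.7, -0.3, 10.0]
contact_force: [1.8, 0.4, -1.5]
gripper_width: 0.0428
```

Emit:
carry_out(
  plan=[
    [0,0.038,0,0,0,0.03],
    [0,0.038,0,0,0,0.03],
    [0,0.038,0,0,0,0.03],
    [0,0.038,0,0,0,0.03],
    [0,0.038,0,0,0,0.02],
    [0,0.038,0,0,0,0],
    [0,0.038,0,0,0,0],
    [0,0.03,0,0,0,0],
    [0,0.015,0,0,0,0],
    [0,0,0,0,0,0],
  ],
)

```text
time_s: 46.1
tcp_pos: [0.479, 0.1586, 0.3065]
eef_rot: [179.8, -1.1, 18.9]
contact_force: [-0.0, -0.3, -0.1]
gripper_width: 0.043
```

```bash
python3 -c "
from h import *
see('w24.png');snap('top','t24.png')"
```

```text
tcp [0.479  0.1586 0.3065] [179.76  -1.1   18.91] j [ 41.2   0.2 -10.3   0.7 -78.5  67.6] w 0.043 t 46.1 F [-0.  -0.3 -0.1]
```

View pics/w24.png

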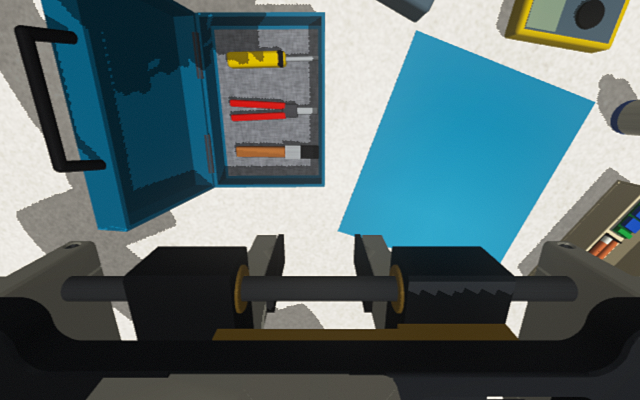

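View pics/t24.png

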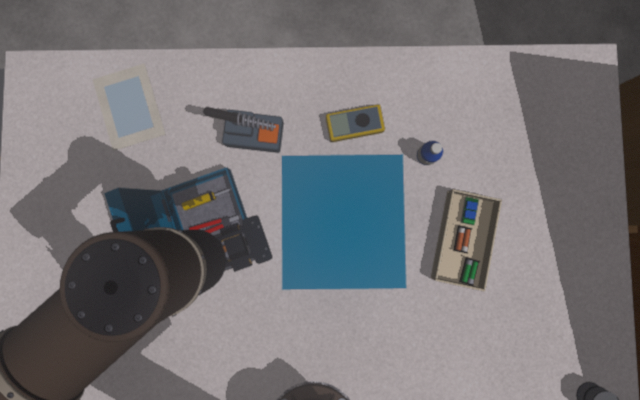

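```bash
python3 -c "
from h import *
c=cam('wrist',r.get_state())
A,B=[onz(c,p,.2645) for p in [(22,31),(61,167)]]; print(A.round(4),B.round(4),((A+B)/2).round(4),np.linalg.norm(A-B),np.degrees(np.arctan2(*(A-B)[1::-1])))
ct=cam('top'); st=r.get_state()"
```

```text
[0.5379 0.4075 0.2645] [0.443  0.3732 0.2645] [0.4905 0.3904 0.2645] 0.10091884968587923 19.891910518651713
```

Emit:
carry_out(
  plan=[
    [0.002,0.03,0,0.003,0.01,0],
    [0.002,0.035,0,0,0.01,0],
    [0.002,0.035,0,0,0,0],
    [0.002,0.035,0,0,0,0],
    [0.002,0.035,0,0,0,0],
    [0.001,0.03,0,0,0,0],
    [0,0.015,0,0,0,0],
    [0,0,0,0,0,0],
    [0,0,0,0,0,0],
  ],
)

```text
time_s: 46.95
tcp_pos: [0.492, 0.3697, 0.3087]
eef_rot: [-179.7, -0.2, 18.1]
contact_force: [0.0, -1.1, 0.4]
gripper_width: 0.0428
```

```bash
python3 -c "
from h import *
im,c,st=see('w25.png');snap('scene','s25.png')"
```

```text
tcp [0.492  0.3697 0.3087] [-1.7972e+02 -1.6000e-01  1.8140e+01] j [ 55.   11.9   3.6  -0.1 -81.4  53.2] w 0.0428 t 46.95 F [ 0.  -1.1  0.4]
```

View pics/w25.png

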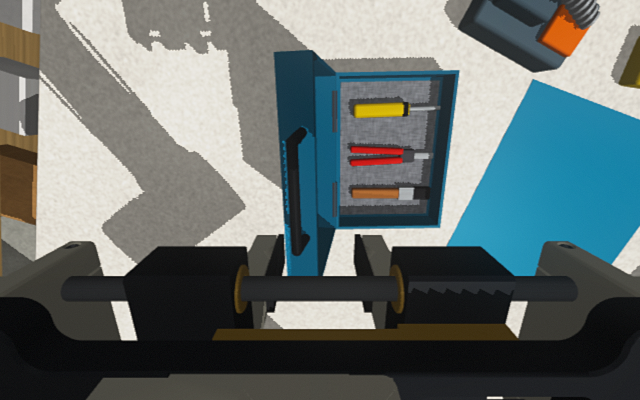

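View pics/s25.png

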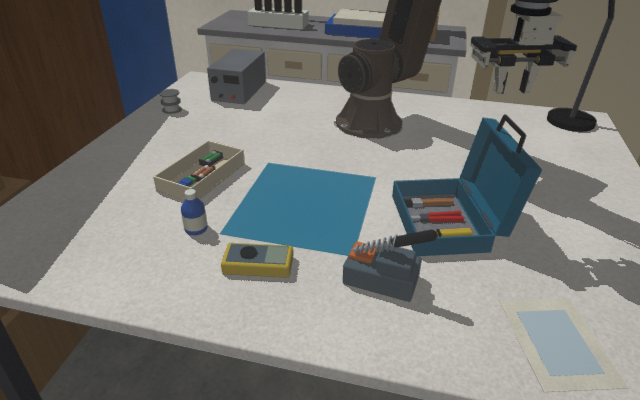

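```bash
python3 -c "
from h import *
c=cam('wrist',r.get_state())
A,B=[onz(c,p,.2645) for p in [(300,135),(299,246)]]; print(A.round(4),B.round(4),((A+B)/2).round(4),np.linalg.norm(A-B),np.degrees(np.arctan2(*(A-B)[1::-1])))
M=onz(c,(295,192),.2645); print(M)"
```

```text
[0.5451 0.4041 0.2645] [0.4482 0.3755 0.2645] [0.4967 0.3898 0.2645] 0.10108580440935606 16.424991855364468
[0.4971586  0.39404268 0.2645    ]
```

Emit:
carry_out(
  plan=[
    [0.001,0.012,0,0,0,0.005],
    [0,0.009,0,0,0,0],
    [0,0,0,0,0,0],
    [0,0,-0.01,0,0,0],
    [0,0,0,0,0,0],
  ],
)

```text
time_s: 47.47
tcp_pos: [0.4941, 0.3876, 0.3004]
eef_rot: [-179.6, -0.3, 18.2]
contact_force: [-0.7, -0.1, -2.2]
gripper_width: 0.0431
```

```bash
python3 -c "
from h import *
im,c,st=see('w26.png')"
```

```text
tcp [0.4941 0.3876 0.3004] [-179.59   -0.32   18.16] j [ 55.8  13.1   4.2  -0.1 -80.5  52.4] w 0.0431 t 47.4667 F [-0.7 -0.1 -2.2]
```

View pics/w26.png

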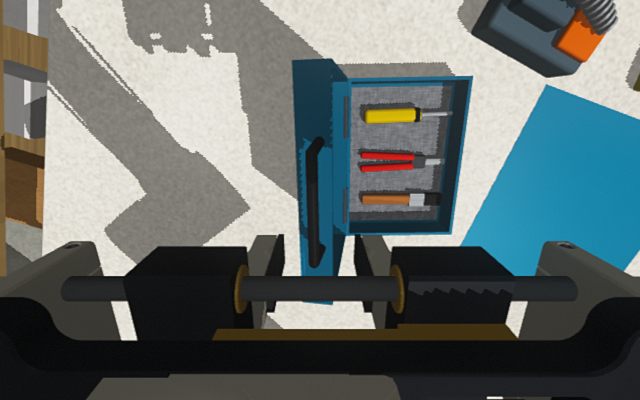

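Emit:
carry_out(
  plan=[
    [0,0.004,-0.015,0,0,0],
    [0,0,-0.025,0,0,0],
    [0,0,-0.02,0,0,0],
    [0,0,-0.012,0,0,0],
    [0,0,-0.004,0,0,0],
    [0,0,0,0,0,0],
  ],
)

```text
time_s: 48.02
tcp_pos: [0.4951, 0.3902, 0.2249]
eef_rot: [-179.5, -0.6, 18.1]
contact_force: [0.4, -0.6, -0.5]
gripper_width: 0.0427
```

```bash
python3 -c "
from h import *
im,c,st=see('w27.png'); S,_,_=snap('scene'); cv2.imwrite('pics/s27z.png',cv2.resize(S[30:230,400:580,::-1],None,fx=3,fy=3,interpolation=cv2.INTER_CUBIC))"
```

```text
tcp [0.4951 0.3902 0.2249] [-179.51   -0.62   18.14] j [ 56.   14.8  -3.3  -0.  -71.1  52.2] w 0.0427 t 48.0167 F [ 0.4 -0.6 -0.5]
```

View pics/w27.png

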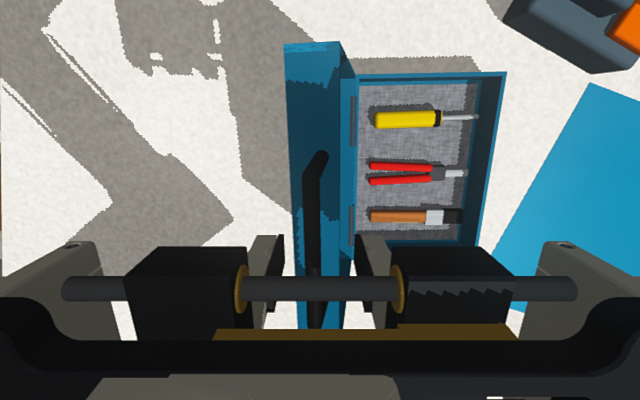

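View pics/s27z.png

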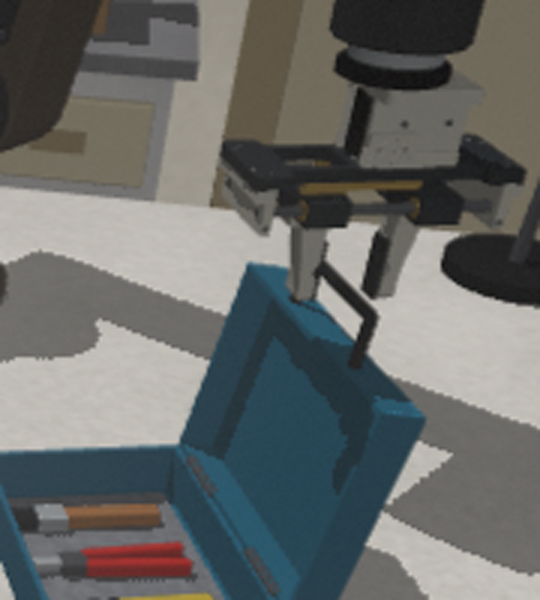

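Emit:
carry_out(
  plan=[
    [-0.001,0.003,-0.006,0,0,0],
    [0,0,-0.003,0,0,0],
    [0,0,-0.002,0,0,0],
    [0,0,0,0,0,0],
  ],
)

```text
time_s: 48.45
tcp_pos: [0.4958, 0.3954, 0.2177]
eef_rot: [-179.3, -1.0, 18.2]
contact_force: [0.4, 0.1, -0.1]
gripper_width: 0.0432
```

Emit:
carry_out(
  plan=[
    [0,0,0,0,0,0],
    [0,0,0,0,0,0],
    [0,0,0,0,0,0],
    [0,0,0,0,0,0],
    [0,0,0,0,0,0],
    [0,0,0,0,0,0],
    [0,0,0,0,0,0],
  ],
  fingers=1,
  force=10,
)

```text
time_s: 49.03
tcp_pos: [0.4961, 0.3956, 0.2188]
eef_rot: [-179.3, -1.1, 18.2]
contact_force: [0.5, -0.0, 0.2]
gripper_width: 0.0099
```

The bar is gripped at 9.9 mm. I'll work out the arc steps.

```bash
cat >> h.py <<'E'
HX=np.array([.5059,.3431]);EX=np.array([-.317,.948])
def arc(dphi,n,k=None):
    st=r.get_state();p=st['tcp_pos'];u=(p[:2]-HX)@EX; R=np.hypot(.218,.012)
    # angle from horizontal position and the height (bar = TCP+.043)
    w=p[2]+.043-.05; ph=np.arctan2(w,-u); print('phi',ph.round(3),'theta',(ph-.055).round(3),'r',np.hypot(u,w).round(4),'F',np.round(st['contact_force'],1),'w',round(st['gripper_width'],4),'v',((p[:2]-HX)@[.948,.317]).round(4))
    q=np.array([u,w])
    for i in range(n):
        a=ph-dphi*(i+1); t=R*np.array([-np.cos(a),np.sin(a)]); d=t-q; q=t
        print(np.round([*(d[0]*EX),d[1]],4).tolist())
E
python3 -c "
from h import *
arc(.06,10)"
```

```text
phi 1.815 theta 1.76 r 0.2183 F [ 0.5 -0.   0.2] w 0.0099 v 0.0074
[0.0041, -0.0121, 0.0028]
[0.0041, -0.0123, 0.002]
[0.0041, -0.0124, 0.0012]
[0.0041, -0.0124, 0.0005]
[0.0042, -0.0124, -0.0003]
[0.0041, -0.0124, -0.0011]
[0.0041, -0.0123, -0.0019]
[0.0041, -0.0122, -0.0027]
[0.004, -0.012, -0.0034]
[0.0039, -0.0118, -0.0042]
```

Emit:
carry_out(
  plan=[
    [0.002,-0.006,0.001,0,0,0],
    [0.004,-0.012,0.002,0,0,0],
    [0.004,-0.012,0.002,0,0,0],
    [0.004,-0.012,0.001,0,0,0],
    [0.004,-0.012,0,0,0,0],
    [0.004,-0.012,0,0,0,0],
    [0.004,-0.012,-0.001,0,0,0],
    [0.004,-0.012,-0.002,0,0,0],
  ],
)

```text
time_s: 49.7
tcp_pos: [0.528, 0.3037, 0.2204]
eef_rot: [-178.9, -1.2, 18.3]
contact_force: [3.2, 4.9, -5.6]
gripper_width: 0.0096
```

```bash
python3 -c "
from h import *
arc(.06,10)"
```

```text
phi 1.366 theta 1.311 r 0.218 F [ 3.2  4.9 -5.6] w 0.0096 v 0.0085
[0.0041, -0.0121, -0.0027]
[0.004, -0.0119, -0.0038]
[0.0039, -0.0116, -0.0046]
[0.0038, -0.0114, -0.0053]
[0.0037, -0.011, -0.006]
[0.0036, -0.0107, -0.0067]
[0.0034, -0.0103, -0.0073]
[0.0033, -0.0098, -0.008]
[0.0031, -0.0094, -0.0086]
[0.003, -0.0089, -0.0092]
```

The lid is moving gently with little force on the wrist. I'll continue the arc.

Emit:
carry_out(
  plan=[
    [0.004,-0.012,-0.003,0,0,0],
    [0.004,-0.012,-0.004,0,0,0],
    [0.004,-0.012,-0.005,0,0,0],
    [0.004,-0.011,-0.006,0,0,0],
    [0.004,-0.011,-0.006,0,0,0],
    [0.0035,-0.0105,-0.007,0,0,0],
    [0.0035,-0.01,-0.008,0,0,0],
    [0.003,-0.0095,-0.008,0,0,0],
  ],
)

```text
time_s: 50.37
tcp_pos: [0.5612, 0.2084, 0.1683]
eef_rot: [-178.4, -1.4, 18.0]
contact_force: [1.7, 11.4, -8.1]
gripper_width: 0.0097
```

```bash
python3 -c "
from h import *
arc(.06,9)"
```

```text
phi 0.838 theta 0.783 r 0.2171 F [ 1.7 11.4 -8.1] w 0.0097 v 0.0097
[0.0033, -0.0098, -0.0081]
[0.0028, -0.0084, -0.0096]
[0.0026, -0.0079, -0.0101]
[0.0024, -0.0073, -0.0106]
[0.0022, -0.0067, -0.011]
[0.002, -0.006, -0.0114]
[0.0018, -0.0054, -0.0118]
[0.0016, -0.0047, -0.0121]
[0.0013, -0.004, -0.0124]
```

Emit:
carry_out(
  plan=[
    [0.003,-0.009,-0.008,0,0,0],
    [0.003,-0.008,-0.009,0,0,0],
    [0.0025,-0.008,-0.01,0,0,0],
    [0.0025,-0.007,-0.01,0,0,0],
    [0.002,-0.006,-0.011,0,0,0],
    [0.002,-0.006,-0.011,0,0,0],
    [0.002,-0.005,-0.011,0,0,0],
  ],
)

```text
time_s: 50.95
tcp_pos: [0.5786, 0.1594, 0.0924]
eef_rot: [-177.6, -1.7, 17.8]
contact_force: [-3.0, 11.8, -2.8]
gripper_width: 0.0099
```

```bash
python3 -c "
from h import *
arc(.05,8); snap('scene','s28.png')"
```

```text
phi 0.409 theta 0.354 r 0.2149 F [-3.  11.8 -2.8] w 0.0099 v 0.0107
[0.0023, -0.0069, -0.0088]
[0.0011, -0.0034, -0.0103]
[0.001, -0.0029, -0.0105]
[0.0008, -0.0024, -0.0106]
[0.0006, -0.0019, -0.0107]
[0.0005, -0.0014, -0.0108]
[0.0003, -0.0009, -0.0109]
[0.0001, -0.0003, -0.0109]
```

View pics/s28.png

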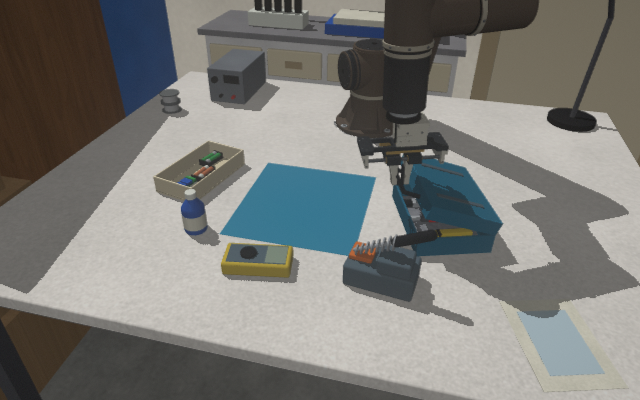

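Emit:
carry_out(
  plan=[
    [0.001,-0.004,-0.009,-0.01,0,0],
    [0.001,-0.003,-0.01,0,0,0],
    [0.001,-0.003,-0.01,0,0,0],
    [0.0008,-0.002,-0.01,0,0,0],
    [0.0005,-0.002,-0.01,0,0,0],
    [0.0005,-0.001,-0.007,0,0,0],
    [0,-0.001,-0.004,0,0,0],
    [0,0,0,0,0,0],
  ],
)

```text
time_s: 51.67
tcp_pos: [0.5833, 0.1454, 0.0269]
eef_rot: [-177.5, -1.8, 17.6]
contact_force: [0.3, 6.7, -3.8]
gripper_width: 0.0095
```

```bash
python3 -c "
from h import *
arc(.03,3)"
```

```text
phi 0.094 theta 0.039 r 0.2128 F [ 0.3  6.7 -3.8] w 0.0095 v 0.0107
[0.0019, -0.0057, -0.006]
[0.0001, -0.0003, -0.0065]
[0.0, -0.0001, -0.0065]
```

Emit:
carry_out(
  plan=[
    [0,0,-0.004,0,0,0],
    [0,0,-0.003,0,0,0],
    [0,0,-0.003,0,0,0],
    [0,0,-0.002,0,0,0],
  ],
)

```text
time_s: 52.0
tcp_pos: [0.5852, 0.1464, 0.0203]
eef_rot: [-177.3, -2.2, 17.8]
contact_force: [-7.8, 6.9, 11.6]
gripper_width: 0.0093
```

Emit:
carry_out(
  plan=[
    [0,0,-0.003,0,0,0],
    [0,0,-0.003,0,0,0],
    [0,0,-0.002,0,0,0],
  ],
)

```text
time_s: 52.25
tcp_pos: [0.5865, 0.147, 0.018]
eef_rot: [-177.2, -2.5, 17.9]
contact_force: [-8.1, 7.4, 13.9]
gripper_width: 0.0095
```

```bash
python3 -c "
from h import *
im,c,st=see('w29.png'); S,_,_=snap('scene'); cv2.imwrite('pics/s29z.png',cv2.resize(S[130:260,370:520,::-1],None,fx=5,fy=4.5,interpolation=cv2.INTER_CUBIC))"
```

```text
tcp [0.5865 0.147  0.018 ] [-177.19   -2.47   17.91] j [ 31.   22.3 -21.3  -3.2 -43.5  79.2] w 0.0095 t 52.25 F [-8.1  7.4 13.9]
```

View pics/s29z.png

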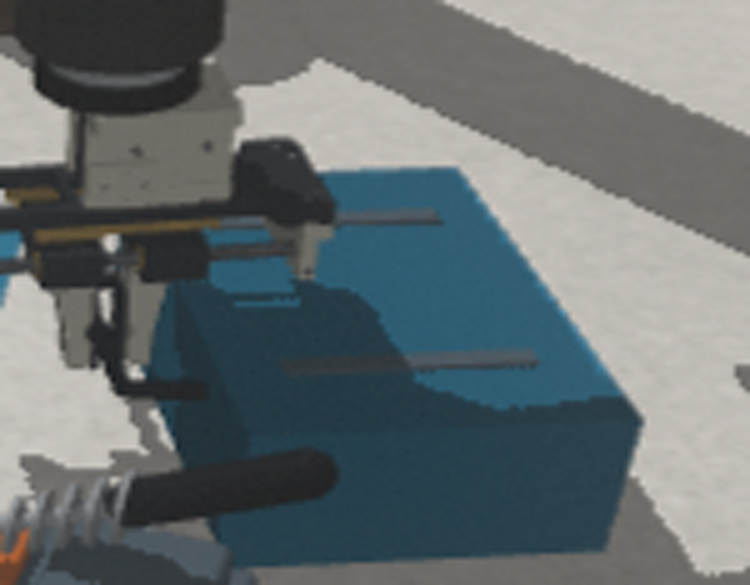

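Emit:
carry_out(
  plan=[
    [0,0,0.001,0,0,0],
    [0,0,0,0,0,0],
    [0,0,0,0,0,0],
  ],
  fingers=0.6,
)

```text
time_s: 52.6
tcp_pos: [0.5863, 0.144, 0.0206]
eef_rot: [-177.3, -2.5, 17.9]
contact_force: [0.3, -0.3, 0.2]
gripper_width: 0.0172
```

Emit:
carry_out(
  plan=[
    [0,0,0.015,0,0,0],
    [0,0,0.03,0,0,0],
    [0,0,0.035,0,0,0],
    [0,0,0.035,0,0,0],
    [-0.01,-0.02,0.03,0,0,0],
    [-0.02,-0.03,0.01,0,0,0],
    [-0.02,-0.035,0,0,0,0],
    [-0.02,-0.035,0,0,0,0],
    [-0.01,-0.03,0,0,0,0],
    [0,-0.015,0,0,0,0],
    [0,0,0,0,0,0],
  ],
)

```text
time_s: 53.52
tcp_pos: [0.4975, -0.0392, 0.18]
eef_rot: [-177.9, -1.9, 17.8]
contact_force: [0.1, -0.5, 0.2]
gripper_width: 0.0175
```

```bash
python3 -c "
from h import *
im,c,st=see('w30.png'); S,_,_=snap('scene','s30.png'); cv2.imwrite('pics/s30z.png',cv2.resize(S[130:260,370:520,::-1],None,fx=5,fy=4.5,interpolation=cv2.INTER_CUBIC)); snap('top','t30.png')"
```

```text
tcp [ 0.4975 -0.0392  0.18  ] [-177.85   -1.85   17.81] j [ 16.1   3.8 -21.8  -2.5 -62.6  92.8] w 0.0175 t 53.5167 F [ 0.1 -0.5  0.2]
```

View pics/s30z.png

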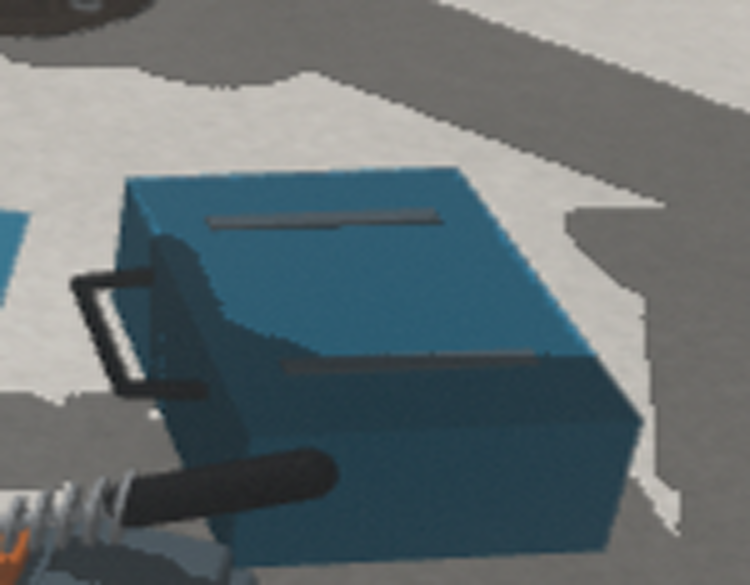

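View pics/w30.png

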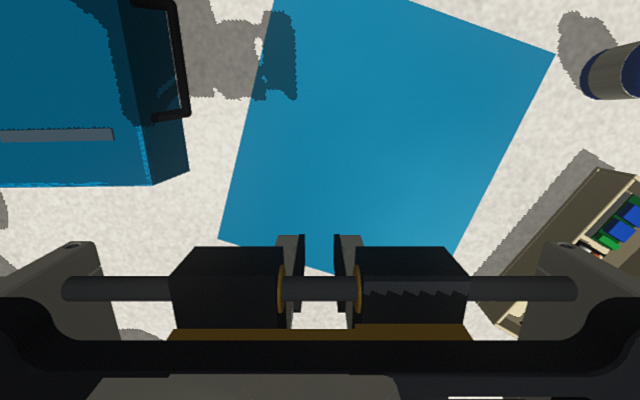

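View pics/t30.png

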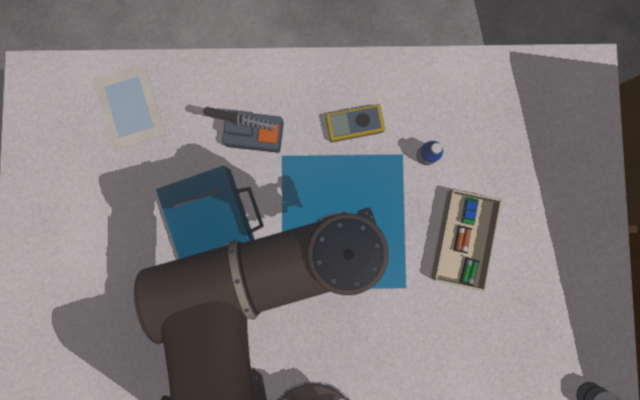

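```bash
python3 - <<'E'
from h import *
T=cv2.imread('pics/t30.png'); cv2.imwrite('pics/t30z.png',cv2.resize(T[160:260,150:280],None,fx=6,fy=6,interpolation=cv2.INTER_CUBIC))
ct,cs=cam('top'),cam('scene'); C=np.array([.5345,.2578]); ey=np.array([-.948,-.317]); ex=np.array([-.317,.948])
for th in (0,.02,.05):
    for y in (.05,-.05):
        f=np.arctan2(.012,.218)+th; R=np.hypot(.012,.218); X=[*(C+(.09-R*np.cos(f))*ex+y*ey),.05+R*np.sin(f)]
        a=proj(ct,X);b=proj(cs,X); print(th,y,'top',a.round(1),((a-[150,160]+.5)*6).round(0),'scene',b.round(1),((b-[370,130]+.5)*[5,4.5]).round(0))
    for y in (.125,-.125):
        f=th; X=[*(C+(.09-.18*np.cos(f)+.035*np.sin(f))*ex+y*ey),.05+.035*np.cos(f)+.18*np.sin(f)]
        b=proj(cs,X); print('   corner',y,((b-[370,130]+.5)*[5,4.5]).round(0),((proj(ct,X)-[150,160]+.5)*6).round(0))
E
```

```text
0 0.05 top [263.  225.3] [681. 395.] scene [383.5 192.2] [ 70. 282.]
0 -0.05 top [250.6 188.4] [607. 173.] scene [391.5 215.4] [110. 386.]
   corner 0.125 [118. 177.] [644. 596.]
   corner -0.125 [234. 435.] [456.  30.]
0.02 0.05 top [262.6 225.3] [679. 395.] scene [383.7 190.7] [ 71. 276.]
0.02 -0.05 top [250.3 188.2] [605. 172.] scene [391.8 213.9] [112. 380.]
   corner 0.125 [120. 172.] [641. 597.]
   corner -0.125 [237. 429.] [453.  29.]
0.05 0.05 top [262.1 225.4] [675. 395.] scene [384.2 188.5] [ 73. 266.]
0.05 -0.05 top [249.6 188.1] [601. 171.] scene [392.3 211.6] [114. 370.]
   corner 0.125 [123. 164.] [636. 599.]
   corner -0.125 [241. 421.] [447.  28.]
```

View pics/t30z.png

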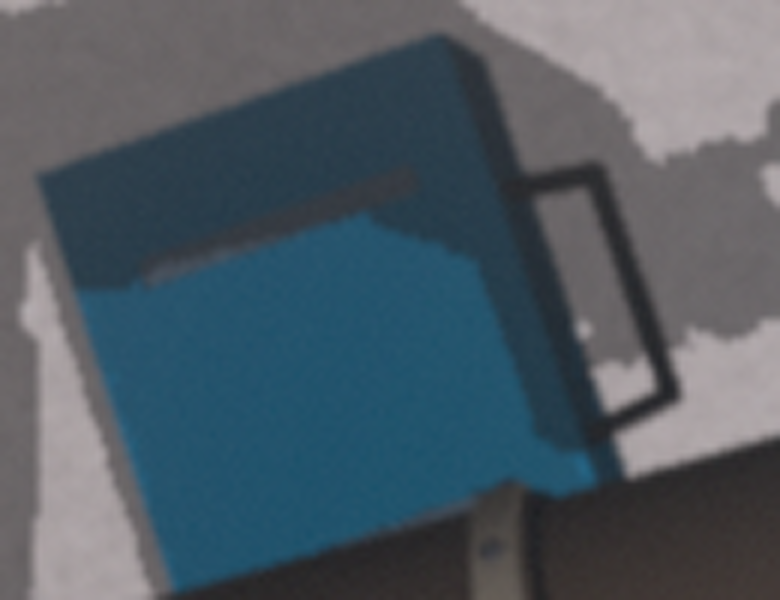

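The lid reads shut to within about 0.01 rad: the handle and front corners match the θ=0 projection vertically. I'll press the front edge once with closed fingers as a check.

Emit:
carry_out(
  plan=[
    [0.005,0.025,0,-0.015,0.01,0],
    [0.008,0.035,0,-0.015,0.01,0],
    [0.01,0.035,0,0,0,0],
    [0.01,0.035,0,0,0,0],
    [0.01,0.035,0,0,0,0],
    [0.01,0.035,0,0,0,0],
    [0.006,0.02,0,0,0,0],
    [0,0,0,0,0,0],
    [0,0,0,0,0,0],
  ],
  fingers=1,
)

```text
time_s: 54.42
tcp_pos: [0.5586, 0.2021, 0.1755]
eef_rot: [-179.4, 0.1, 18.2]
contact_force: [0.1, -0.3, -0.1]
gripper_width: 0.0005
```

Emit:
carry_out(
  plan=[
    [0,-0.01,-0.025,0,0,0],
    [0,-0.004,-0.03,0,0,0],
    [0,0,-0.025,0,0,0],
    [0,0,-0.012,0,0,0],
    [0,0,-0.005,0,0,0],
    [0,0,0,0,0,0],
  ],
)

```text
time_s: 54.92
tcp_pos: [0.5574, 0.1892, 0.0741]
eef_rot: [-179.4, 0.2, 18.5]
contact_force: [-0.7, 0.2, -0.3]
gripper_width: 0.0004
```

Emit:
carry_out(
  plan=[
    [0,0,-0.006,0,0,0],
    [0,0,-0.006,0,0,0],
    [0,0,-0.004,0,0,0],
    [0,0,-0.003,0,0,0],
    [0,0,-0.003,0,0,0],
  ],
)

```text
time_s: 55.33
tcp_pos: [0.5595, 0.1902, 0.0539]
eef_rot: [-179.4, -0.2, 18.5]
contact_force: [-0.4, 0.1, -1.0]
gripper_width: 0.0002
```

Emit:
carry_out(
  plan=[
    [0,0,-0.002,0,0,0],
    [0,0,-0.002,0,0,0],
    [0,0,-0.002,0,0,0],
  ],
)

```text
time_s: 55.58
tcp_pos: [0.5598, 0.1903, 0.0518]
eef_rot: [-179.4, -0.2, 18.6]
contact_force: [-9.0, -0.2, 18.9]
gripper_width: 0.0002
```

Emit:
carry_out(
  plan=[
    [0,0,-0.002,0,0,0],
    [0,0,-0.002,0,0,0],
    [0,0,-0.002,0,0,0],
  ],
)

```text
time_s: 55.83
tcp_pos: [0.5599, 0.1903, 0.0518]
eef_rot: [-179.5, -0.4, 18.7]
contact_force: [-7.2, -0.9, 15.2]
gripper_width: 0.0004
```

The lid front top is solid at about 85.8 mm under 15 to 19 N and does not give, so it is shut. Retreat and do a final look.

Emit:
carry_out(
  plan=[
    [0,0,0.015,0,0,0],
    [0,0,0.03,0,0,0],
    [0,0,0.035,0,0,0],
    [0,0,0.035,0,0,0],
    [-0.01,-0.03,0.02,0,0,0],
    [-0.01,-0.035,0,0,0,0],
    [-0.01,-0.035,0,0,0,0],
    [-0.01,-0.035,0,0,0,0],
    [-0.01,-0.035,0,0,0,0],
    [0,-0.02,0,0,0,0],
    [0,0,0,0,0,0],
    [0,0,0,0,0,0],
  ],
)

```text
time_s: 56.83
tcp_pos: [0.5074, -0.0063, 0.1982]
eef_rot: [-179.5, -1.0, 18.9]
contact_force: [0.1, -0.1, 0.4]
gripper_width: 0.0005
```

```bash
python3 - <<'E'
from h import *
S,cs,st=snap('scene','s31.png'); T,ct,_=snap('top','t31.png'); print(st['tcp_pos'],st['time_s'])
e=np.array([.976,-.218]);f=np.array([.218,.976])
for n,z in (('holder_a',.023),('relay',.027),('holder_b',.023)):
    for o in where(T,ct,n,z,(435,185,500,292)):
        d=np.array(o[0])-[.4885,-.404]; print(n,o[:1],'tray',(d@e).round(3),(d@f).round(3))
E
```

```text
[ 0.50736371 -0.00628571  0.19817283] 56.8333
holder_a ([0.4033, -0.4144],) tray -0.081 -0.029
relay ([0.5753, -0.4235],) tray 0.089 -0.0
relay ([0.5519, -0.4185],) tray 0.065 -0.0
holder_b ([0.4866, -0.3993],) tray -0.003 0.004
```

View pics/s31.png

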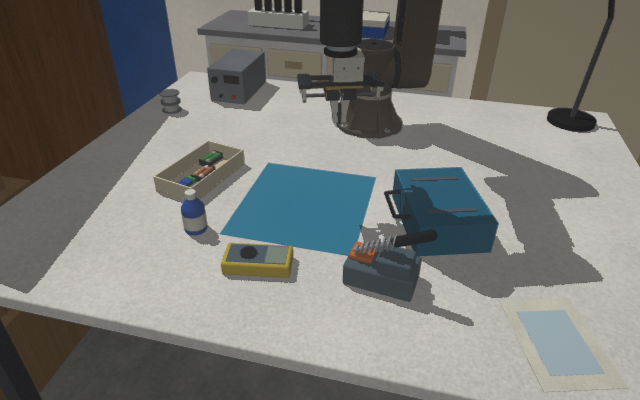

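The case is shut, all three parts are in the tray, and the meter and bottle are where they started. I'll hand in.

```bash
python3 -c "
from plant import r
print(r.close_job())"
```

```text
the job is handed in; nothing more can be done
None
```

The bench is tidied and the job is handed in. The screwdriver, pliers and brush are in the lower half of the case. The relay and both battery holders are in the tray. I closed the lid by its handle, at roughly 0.7–0.8 rad/s.

**Last checks**
- **Lid:** the handle and front corners in the scene view match the fully shut position. Pressed with 15–19 N, the front of the lid stayed at about 86 mm, against 85 mm nominal. I put the opening at 0.01 rad or less.
- **Tools:** all three were seen lying inside the case just before the lid was closed. They could not be seen after that.
- **Tray:** in the tray's frame, the relay is at about (0.077, 0.000) m, holder_b at (-0.003, 0.004) m and holder_a at (-0.08, -0.03) m. All three are inside the walls, though holder_a sits a little askew from where I set it down.
- **Bystanders:** the meter and bottle look unmoved in the final picture; I compared them by eye.
- **Arm:** it stood clear and touched nothing at the end.

**What disagreed:** two camera views put the physical fingertips about 34 mm above the reported TCP, although the text says the TCP is at the fingertips. My first two grasps of the screwdriver closed above it and held nothing. After I corrected for this, every grasp held, and the lid press agreed with the correction.

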